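Fit the spacer, bush and thrust washer on a trailer stub axle

TASK

A trailer stub axle stands upright in the vice with a pack of thin shims already on its flange: thread its three parts onto it from the largest bore to the smallest - the dark steel spacer down onto the shims, then the brass bush onto the spacer, then the bright thrust washer onto the bush. Each rubs over a greased rubber O-ring, so keep hold of it and ease it down slowly by feel until it bottoms, then keep a firm push of about 20 N on it for about half a second, never knocking or loading the axle or the stack with more than 35 N. Leave all three fully home with no gaps and let go, and leave the nut, the grease tin and the wrench where they lie.

Things in the scene. Friction and masses are not known exactly. Their poses are not given: they have to be found in the camera images.
- stub: Rigid steel stub axle upright in a low blue vice (jaw tops 30 to 38 mm below this point). Origin on its axis, on the upper face of its round flange (76 mm diameter), z up. On the flange lies a pack of bright shims, 58 mm across, 1 to 7 mm thick in all: nobody measured it, so feel for it. Journals: diameter 38 mm to z 16 mm, 29 mm to z 30.5 mm, 20 mm to z 44 mm, 1.5 mm chamfers on top of each.
- tip (a point): Tip of the stub axle, on its axis, 52 mm above the flange face; the top 8 mm is a 17 mm thread. Black O-rings lie in the journals at 9.5, 26.5 and 39.5 mm above the flange face. To get a part over its O-ring takes 5 to 12 N of downward push, then 2 to 5 N to slide on; it does not sink by its own weight. It bottoms hard: arriving faster than about 10 mm/s is a knock of 30 to 60 N.
- spacer: Dark steel spacer ring, largest: outer diameter 60 mm, bore 39.5 mm, 18 mm high, about 0.22 kg, lying flat on the 3 mm thick green bench mat. Origin at the centre of its underside, z up along its axis. Seats on the shims, above all shoulders, so that the bush rests on it.
- bush: Brass bush ring, middle: outer diameter 50 mm, bore 30.5 mm, 13 mm high, about 0.14 kg, lying flat on the mat. Origin at the centre of its underside, z up along its axis.
- washer: Bright steel thrust washer, smallest: outer diameter 44 mm, bore 21.5 mm, 9 mm high, about 0.08 kg, lying flat on the mat. Origin at the centre of its underside, z up along its axis.
- nut: Bystander: castle nut about 26 mm wide, 16 mm high, on the mat; origin at the centre of its underside.
- grease: Bystander: red grease tin, diameter 72 mm, 62 mm high; origin at the centre of its underside.
- wrench: Bystander: open-ended wrench 200 mm long lying on the table beyond the mat; origin on its underside near mid length, x along it.
Mind the look-alikes: they are no part of the job. Of the things shaped like the spacer, the steel one is meant.

How it is judged (in metres and radians):
On the way, in this order (a step that is already met when the one before it is completed fails the run):
1. the spacer is pressed home on the shims with 15 N or more for 0.4 s (z of spacer in the frame of stub below 0.0085 m and horizontal distance between spacer and stub below 0.003 m and contact force between spacer and stub above 15 N), for 0.4 s.
2. then the bush is pressed home on the spacer with 15 N or more for 0.4 s (z of spacer in the frame of stub below 0.0085 m and horizontal distance between each of spacer, bush and stub below 0.003 m and z of bush in the frame of spacer below 0.0195 m and contact force between bush and spacer above 15 N), for 0.4 s.
3. then the thrust washer is pressed home on the bush, and the stack on the shims, with 15 N or more for 0.4 s (all of step 1 and z of bush in the frame of spacer below 0.0195 m and horizontal distance between each of bush, washer and stub below 0.003 m and z of washer in the frame of bush below 0.0145 m and contact force between washer and bush above 15 N), for 0.4 s.
At the end, for the whole second after the job is handed in: Spacer, bush and washer are stacked on the stub axle: spacer down on the lowest journal (underside under 8.5 mm above the flange face), bush within 1.5 mm of the spacer's top, washer within 1.5 mm of the bush's top, each within 3 mm of the axis, level to 0.06 rad, released, at rest (z of spacer in the frame of stub below 0.0085 m and horizontal distance between each of spacer, bush, washer and stub below 0.003 m and z of bush in the frame of spacer below 0.0195 m and z of washer in the frame of bush below 0.0145 m and angle between each of spacer, bush, washer's own z axis and vertical below 0.06 rad and linear speed of each of spacer, bush, washer below 0.01 m/s); the robot touches nothing.
It fails at once if the axle or the stack is loaded with more than 35 N (contact force between any of spacer, bush, washer, the fingers and stub above 35 N or contact force between bush and spacer above 35 N or contact force between washer and bush above 35 N).
It fails at once if the nut is moved more than 15 mm (distance of nut from where it was at the start of the episode above 0.015 m).
It fails at once if the grease tin is moved more than 15 mm (distance of grease from where it was at the start of the episode above 0.015 m).
It fails at once if the wrench is moved more than 15 mm (distance of wrench from where it was at the start of the episode above 0.015 m).
It also fails if it takes over 72 s, if anything falls off the work surface, if the arm or the gripper's body presses on something with over 40 N, if the wrist force passes 120 N, or if a joint passes its speed limit or range.

ROBOT

A 6-joint arm with a two-finger parallel gripper is mounted at the origin on the work surface. World frame = base frame: x ahead of the robot, y to its left, z up, the work surface at z = 0. Lengths are in mm, angles in rad, forces in N, time in s.
With the tool pointing down it reaches from about 350 to 975 mm from the base axis. Payload 7.1 kg.
Tool frame: the origin (TCP) lies on the centre line of the jaws, within the pads' length; the fingertips stand 8 mm ahead of it and the grasp point (between the pads) lies 11 mm behind it; z points along the fingers, x is the direction in which the jaws open and shut, and the axes are right-handed (so a half turn about z gives the same grasp; the last joint's range is limited). The gripper opens to 88 mm and grips with 3 to 60 N. Pads are 20 mm wide; open, the fingers measure 115 mm over their backs; the gripper's body (75 mm by 178 mm) begins 61 mm behind the grasp point.
Start: joints at [-1.266, 0.423, 1.63, -0, 1.089, -0.019], TCP at [198.874, -592.498, 230.675] pointing down, gripper open.
Joint ranges: [-3, 3], [-0.9, 2.11], [0.09, 2.58], [-1.31, 4.45], [0.11, 2.69], [-2.54, 2.54]. Speed limits (rad/s): [2.39, 2.39, 3.01, 3.14, 3.14, 3.14].

INTERFACE

Orientations are given as a rotation vector (axis times angle).
In Python, from workcell import ctrl gives the robot as it stands.
- The arm moves only by the shell command python3 -m handwheel 'ROWS'. ROWS is JSON, a list of rows, each a list of 3 entries, a list of its own where there are three numbers: the turn, a rotation vector about the tool's x, y, z in rad, then the shift along the tool's x, y, z in mm, then the opening, from 0 (shut) to 1 (fully open). In form: [[[ax, ay, az], [tx, ty, tz], jaw], ...]. A call has exactly 10 rows; each row shifts and turns the pose as measured when the row begins, along the tool's axes as they then stand; what a row does not reach is not made up. A row lasts 1/12 s, in which the tool goes at most 41.7 mm and 7.16 degrees, less where a joint would pass 70% of its speed; a pose out of reach is approached as far as the arm can. A call with a gripper value outside its range is refused whole. The fingers move at their own pace and stop on an object; the grip force is fixed at half the most. Time passes only in rows, so rows that do not move let the fingers close, or fill a call up. It gives the time, the measured TCP pose, the force and the opening at its end, in the units of the state.
- ctrl.get_obs(): the state, without advancing time (a new reading comes with each control period).
- ctrl.get_image(name): name is "scene" or "top"; returns a dict with "pixels" (384x512x3 uint8, red, green, blue), "camera_matrix" (3x3 intrinsics, pixels), "dist" ([k1, k2, p1, p2, k3] as OpenCV has them; the pictures are not rectified), "rvec" (rotation vector, rad) and "tvec" (3), from world to camera coordinates, as OpenCV has them. Camera axes: x right, y down, z forward; pixel columns grow to the right and rows downward; lengths in mm; the calibration is good to about 2 mm. A picture is of the moment at which its call begins. There is no depth.
- ctrl.close_job(): hands the job in, once; it reports no verdict.
Trained networks look in a picture, given as the dict that the camera call returned (one of the last four; its "shot" number tells which), for a name from the list of things; names that differ only in an ending like _2 or _b are one class to them, and where a whole thing is asked for, a point or a joint stands for the part that bears it (a point fixed in the world has none). Each returns a list of dicts, best first, with "score" (0 to 1); they miss things now and then, are a little off and sometimes report something else, mostly with a low value. They report only what shows in the picture. A call takes as long as a camera call. They do not tell look-alikes from the thing itself.
- ctrl.look_for(picture, query): "position" ([x, y, z] in mm, in the coordinates of the camera as it stood for that picture, good to about 4 mm: the middle of the surface that is visible of it).
- ctrl.spot_point(picture, query): "position" ([x, y, z] in mm, in the coordinates of the camera as it stood for that picture, good to about 4 mm: a listed point, or the origin of a listed thing).
The state is a dict: "t": time; "qpos": joint angles; "qvel": joint speeds; "joint_torque": joint torques, N m; "ee_pos": TCP position; "orientation": TCP orientation; "ft_force": force on the tool from outside, world axes, zero at the start; "moment": the same for the moment, N m; "width": finger opening in mm.
Only numpy, scipy, OpenCV 4.12 (cv2) and the standard library are available. Lean on these libraries where they do the work, as an engineer would, in place of code of your own. Each camera call takes 0.05 s, during which the arm holds its last target.

## Working session

There is one attempt and no reset: what is moved stays moved. The work goes in short steps, Python scripts to look and compute and a shell command to move; the robot and the scene stay as the last step left them, time stands still between calls to the robot, and variables do not carry over. Pictures are saved under pics/ and viewed, and the job is handed in when it is done.

```bash
ls; mkdir -p pics
cat > h.py <<'E'
import numpy as np, cv2
from workcell import ctrl
def c2w(p,im):
    R=cv2.Rodrigues(np.array(im["rvec"],float))[0]
    return R.T@(np.array(p,float)-np.array(im["tvec"],float).ravel())
def w2p(p,im):
    return cv2.projectPoints(np.array(p,float).reshape(-1,1,3),np.array(im["rvec"],float),np.array(im["tvec"],float),np.array(im["camera_matrix"],float),np.array(im["dist"],float))[0].reshape(-1,2)
def p2w(uv,z,im):
    n=cv2.undistortPoints(np.array(uv,float).reshape(-1,1,2),np.array(im["camera_matrix"],float),np.array(im["dist"],float)).reshape(-1,2)
    R=cv2.Rodrigues(np.array(im["rvec"],float))[0]; o=-R.T@np.array(im["tvec"],float).ravel()
    d=np.c_[n,np.ones(len(n))]@R
    return o+d*((z-o[2])/d[:,2])[:,None]
def save(im,f,s=1.5): cv2.imwrite(f,cv2.resize(im["pixels"][:,:,::-1],None,fx=s,fy=s,interpolation=cv2.INTER_CUBIC))
E
python3 - <<'E'
from h import *
for c in("scene","top"):
    im=ctrl.get_image(c); save(im,f"pics/{c}0.png")
    print(c,c2w([0,0,0],im))
    for q in("stub","spacer","bush","washer","nut","grease","wrench","tip"):
        for r in ctrl.spot_point(im,q)[:4]:
            w=c2w(r["position"],im); print(q,round(r["score"],2),w.round(1),w2p(w,im).round()*1.5)
print(ctrl.get_obs())
E
```

```text
pics
scene [948.04334334 552.01978621 639.36167952]
stub 0.88 [ 544.8 -281.7  102.9] [[259.5 202.5]]
spacer 0.88 [478.1  28.8   4.3] [[412.5 322.5]]
spacer 0.78 [ 431.3 -119.8    2.9] [[375. 267.]]
spacer 0.7 [ 331.7 -116.8   -1.3] [[418.5 247.5]]
spacer 0.55 [ 540.1 -111.6    2. ] [[325.5 297. ]]
bush 0.93 [641.  126.2   5.1] [[369.  415.5]]
washer 0.65 [452.8 224.5   3. ] [[522. 387.]]
nut 0.51 [470.6 365.3   6.8] [[600.  457.5]]
grease 0.56 [ 6.159e+02  3.135e+02 -2.000e-01] [[487.5 502.5]]
grease 0.44 [479.3  28.1   4.5] [[411.  322.5]]
wrench 0.69 [789.8  55.9  -0.9] [[241.5 445.5]]
tip 0.98 [ 544.7 -284.1  156.2] [[253.5 174. ]]
tip 0.55 [ 7.926e+02  5.590e+01 -2.000e-01] [[240.  445.5]]
top [ 337.85877989   51.26836455 1289.41901702]
stub 0.92 [ 541.8 -278.2   96.8] [[577.5 289.5]]
stub 0.22 [641.4 125.1   0.8] [[351.  244.5]]
spacer 0.81 [ 542.3 -106.1    1.8] [[474. 297.]]
spacer 0.76 [ 330.3 -118.     2.1] [[481.5 412.5]]
spacer 0.51 [ 430.3 -118.2    2.4] [[480. 357.]]
spacer 0.5 [475.3  28.5   7.2] [[402. 333.]]
bush 0.63 [639.7 123.3   1.9] [[351. 246.]]
washer 0.5 [455.
[... 268 characters left out ...]
 0.92 [ 538.9 -281.   156.4] [[588. 285.]]
{'t': 0.9, 'qpos': array([-1.26602305e+00,  4.23095722e-01,  1.62988689e+00, -2.49571620e-06,
        1.08859185e+00, -1.90010218e-02]), 'qvel': array([-0.00020838,  0.00011994,  0.00166407, -0.00017137, -0.00132036,
       -0.00031329]), 'joint_torque': array([ 6.33407381e-04, -5.44550335e+01, -2.74049127e+01,  6.43546251e-02,
        1.66555017e-02, -2.48865530e-05]), 'ee_pos': array([ 198.86336488, -592.51281279,  230.68289718]), 'orientation': array([ 2.55044069e+00, -1.83433286e+00,  2.08029773e-05]), 'ft_force': array([ 0.49748638, -0.18506822,  0.62244125]), 'moment': array([-0.0420963 ,  0.00729887,  0.05654153]), 'width': 88.00851982915444}
```

View pics/scene0.png

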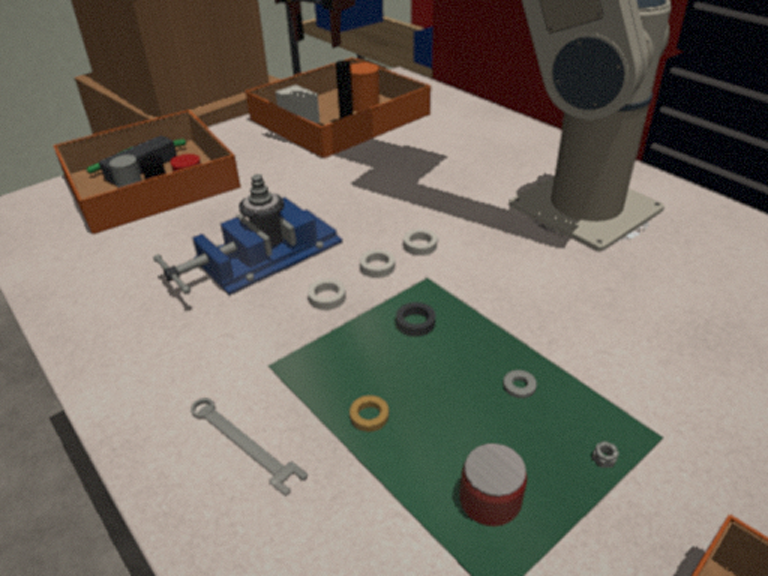

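View pics/top0.png

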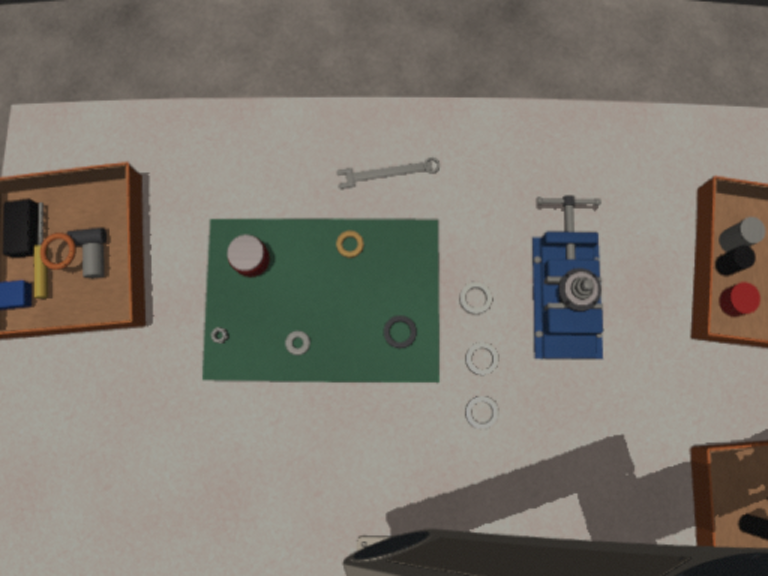

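The top view shows the dark spacer at px (400,331), the bush at (349,243), the washer at (297,343) and the stub at (580,288). The white rings off the mat are look-alikes. Next I'll refine the centres by colour segmentation.

```bash
cat >> h.py <<'E'
def seg(im,uv,kind,r=26):
    """ellipse/hull centroid around uv (raw px)"""
    p=im["pixels"].astype(int); u,v=[int(round(x)) for x in uv]
    sub=p[v-r:v+r,u-r:u+r]; hs=cv2.cvtColor(sub.astype(np.uint8),cv2.COLOR_RGB2HSV).astype(int)
    med=np.median(sub.reshape(-1,3),axis=0)
    d=np.abs(sub-med).sum(2); m=(d>45).astype(np.uint8)
    n,l,s,c=cv2.connectedComponentsWithStats(m,connectivity=8)
    # largest comp
    k=1+np.argmax(s[1:,4]); cn=max(cv2.findContours((l==k).astype(np.uint8),0,1)[0],key=len)
    e=cv2.minEnclosingCircle(cn); h=cv2.convexHull(cn); M=cv2.moments(h)
    return np.array([M["m10"]/M["m00"]+u-r,M["m01"]/M["m00"]+v-r]),s[k],cv2.fitEllipse(h)[1:]
E
python3 - <<'E'
from h import *
for c,k in(("top",{"spacer":(268,221,21),"bush":(233,162.5,16),"washer":(198,228.5,12)}),("scene",{"spacer":(276,213,12),"bush":(246,275,9),"washer":(347,255,7)})):
    im=ctrl.get_image(c)
    for n,(u,v,_) in k.items():
        uv,s,e=seg(im,(u,v),n); ht={"spacer":18,"bush":13,"washer":9}[n]
        print(c,n,uv.round(1),s[2:],e, p2w(uv,3+ht*(1 if c=="top" else .5),im).round(1))
im=ctrl.get_image("top")
cv2.imwrite("pics/stubtop.png",cv2.resize(im["pixels"][150:240,340:430,::-1],None,fx=6,fy=6,interpolation=cv2.INTER_CUBIC))
im=ctrl.get_image("scene")
cv2.imwrite("pics/stubsc.png",cv2.resize(im["pixels"][100:190,130:220,::-1],None,fx=6,fy=6,interpolation=cv2.INTER_CUBIC))
E
```

```text
Traceback (most recent call last):
  File "h.py", line 24, in seg
    return np.array([M["m10"]/M["m00"]+u-r,M["m01"]/M["m00"]+v-r]),s[k],cv2.fitEllipse(h)[1:]
                                                                        ~~~~~~~~~~~~~~^^^
cv2.error: OpenCV(4.12.0) /io/opencv/modules/imgproc/src/shapedescr.cpp:361: error: (-201:Incorrect size of input array) There should be at least 5 points to fit the ellipse in function 'fitEllipseNoDirect'
```

```bash
python3 -m handwheel '[[[0,0,0],[0,0,0],1],[[0,0,0],[0,0,0],1],[[0,0,0],[0,0,0],1],[[0,0,0],[0,0,0],1],[[0,0,0],[0,0,0],1],[[0,0,0],[0,0,0],1],[[0,0,0],[0,0,0],1],[[0,0,0],[0,0,0],1],[[0,0,0],[0,0,0],1],[[0,0,0],[0,0,0],1]]'
```

```text
t: 1.78
ee_pos: [198.9, -592.5, 230.7]
orientation: [2.55, -1.834, 0.0]
ft_force: [0.7, 0.3, -0.1]
width: 87.7
```

```bash
sed -i 's/d>45/d>th/; s/kind,r=26/kind,r=22,th=28/; s/,cv2.fitEllipse(h)\[1:\]//' h.py
python3 - <<'E'
from h import *
for c,k in(("top",{"spacer":(268,221,21),"bush":(233,162.5,16),"washer":(198,228.5,12)}),("scene",{"spacer":(276,213,12),"bush":(246,275,9),"washer":(347,255,7)})):
    im=ctrl.get_image(c)
    for n,(u,v,_) in k.items():
      for th in(25,40,60):
        uv,s=seg(im,(u,v),n,th=th); ht={"spacer":18,"bush":13,"washer":9}[n]
        print(c,n,th,uv.round(1),s[2:], p2w(uv,3+ht*(.9 if c=="top" else .6),im).round(1))
    r=(150,240,340,430) if c=="top" else (100,190,130,220)
    cv2.imwrite(f"pics/stub{c}.png",cv2.resize(im["pixels"][r[0]:r[1],r[2]:r[3],::-1],None,fx=6,fy=6,interpolation=cv2.INTER_CUBIC))
E
```

```text
top spacer 25 [266.7 221.3] [ 22  22 254] [[474.6  31.4  19.2]]
top spacer 40 [265.3 218.9] [16 14 43] [[481.2  35.2  19.2]]
top spacer 60 [262.2 215.6] [6 5 7] [[490.4  43.7  19.2]]
top bush 25 [232.6 143. ] [ 44   7 304] [[697.7 128.7  14.7]]
top bush 40 [232.8 143. ] [ 44   7 299] [[697.8 128.1  14.7]]
top bush 60 [232.9 142.9] [ 44   7 293] [[697.9 127.9  14.7]]
top washer 25 [197.9 228.1] [ 18  17 192] [[455.3 221.1  11.1]]
top washer 40 [197.8 228.1] [ 17  17 177] [[455.4 221.4  11.1]]
top washer 60 [197.6 228.1] [ 16  16 160] [[455.3 221.9  11.1]]
scene spacer 25 [276.6 213.1] [ 28  23 452] [[477.9  34.8  13.8]]
scene spacer 40 [276.6 213.8] [ 28  22 299] [[479.6  36.7  13.8]]
scene spacer 60 [276.1 217.7] [ 27  11 136] [[489.1  45.8  13.8]]
scene bush 25 [245.6 274.9] [ 28  26 476] [[641.4 126.9  10.8]]
scene bush 40 [245.6 275.1] [ 26  25 435] [[641.5 127.2  10.8]]
scene bush 60 [245.5 274.9] [ 26  23 393] [[641.3 126.7  10.8]]
scene washer 25 [345.8 255.1] [ 25  19 332] [[453.7 219.7   8.4]]
scene washer 40 [345.8 254.7] [ 23  18 279] [[452.8 219.    8.4]]
scene washer 60 [346.2 254.8] [ 22  17 241] [[452.4 219.7   8.4]]
```

```bash
cat >> h.py <<'E'
from scipy.spatial.transform import Rotation as Ro
def plan(tgt,yaw=None,n=10):
    o=ctrl.get_obs(); R0=Ro.from_rotvec(o["orientation"]); p=o["ee_pos"]
    if yaw is None: rv=np.zeros(3)
    else:
        Rt=Ro.from_matrix(np.array([[np.cos(yaw),np.sin(yaw),0],[np.sin(yaw),-np.cos(yaw),0],[0,0,-1]]))
        rv=(R0.inv()*Rt).as_rotvec()
    a=rv/n; S=np.zeros((3,3)); R=R0
    for i in range(n): S+=R.as_matrix(); R=R*Ro.from_rotvec(a)
    t=np.linalg.solve(S,np.array(tgt,float)-p)
    print("n",n,"turn",a.round(4),"shift",t.round(2),"| total tool",(R0.inv().apply(np.array(tgt)-p)).round(2),"t",round(o["t"],2),"F",o["ft_force"].round(1),"w",round(o["width"],1),"p",p.round(1))
E
python3 -c "
from h import *
plan([320,-300,200],0)"
```

```text
n 10 turn [ 0.     -0.     -0.1247] shift [ -9.77 -32.34   3.07] | total tool [-238.77 -207.91   30.69] t 1.88 F [-0.5  0.2  1. ] w 88.0 p [ 198.9 -592.5  230.7]
```

View pics/stubtop.png

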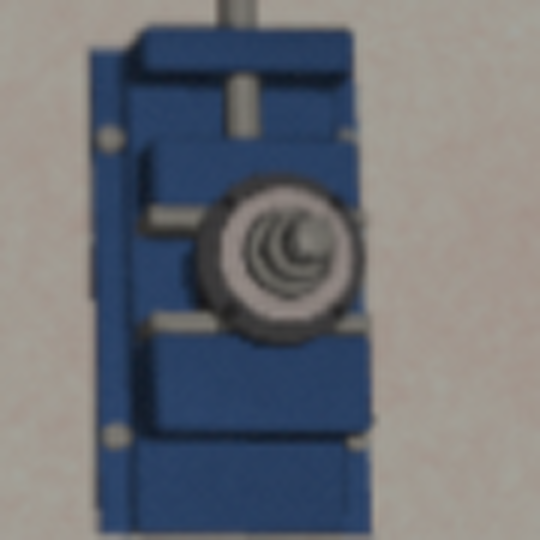

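View pics/stubscene.png

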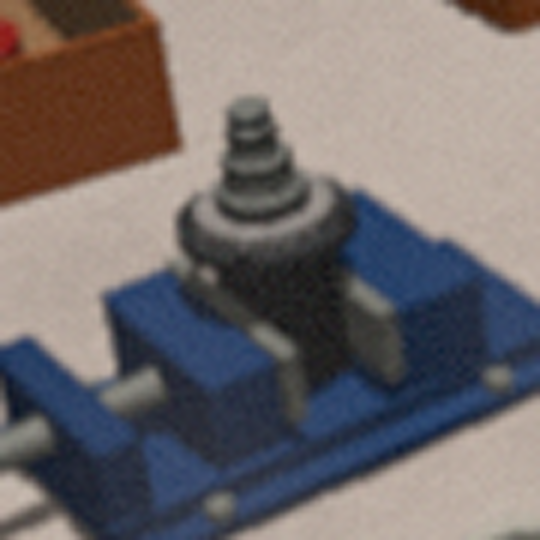

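The close-ups show the tip at about raw px (391.7,190) in the top view and (171.3,117.2) in the scene view. The flange is round and centred at (386.5,193) in the top view. Now moving towards the spacer.

```bash
python3 -m handwheel '[[[0,0,-0.1247],[-9.8,-32.3,3],1],[[0,0,-0.1247],[-9.8,-32.3,3],1],[[0,0,-0.1247],[-9.8,-32.3,3],1],[[0,0,-0.1247],[-9.8,-32.3,3],1],[[0,0,-0.1247],[-9.8,-32.3,3],1],[[0,0,-0.1247],[-9.8,-32.3,3],1],[[0,0,-0.1247],[-9.8,-32.3,3],1],[[0,0,-0.1247],[-9.8,-32.3,3],1],[[0,0,-0.1247],[-9.8,-32.3,3],1],[[0,0,-0.1247],[-9.8,-32.3,3],1]]'
python3 - <<'E'
from h import *
d=lambda u,z,i:p2w([u],z,i)[0].round(1)
im=ctrl.get_image("top")
print("tip",d((391.7,190),156,im),"flange",d((386.5,192.9),104,im),"shim",d((387.5,192.3),107,im))
im=ctrl.get_image("scene"); print("tip",d((171.3,117.2),156,im))
plan([476.5,30,120],0)
E
```

```text
t: 2.72
ee_pos: [323.8, -296.5, 199.5]
orientation: [3.132, 0.008, 0.009]
ft_force: [0.7, 1.1, 0.3]
width: 88.2
tip [ 539.8 -279.5  156. ] flange [ 541.3 -280.4  104. ] shim [ 542.4 -282.3  107. ]
tip [ 543.9 -276.4  156. ]
n 10 turn [ 0.0005 -0.0002  0.0005] shift [ 15.6  -32.3    7.77] | total tool [ 156.59 -322.88   77.05] t 2.82 F [ 0.3  0.2 -0. ] w 88.0 p [ 321.3 -293.2  198.6]
```

```bash
python3 -m handwheel '[[[0.0005,0,0.0005],[17.3,-36,8.5],1],[[0.0005,0,0.0005],[17.3,-36,8.5],1],[[0.0005,0,0.0005],[17.3,-36,8.5],1],[[0.0005,0,0.0005],[17.3,-36,8.5],1],[[0.0005,0,0.0005],[17.3,-36,8.5],1],[[0.0005,0,0.0005],[17.3,-36,8.5],1],[[0.0005,0,0.0005],[17.3,-36,8.5],1],[[0.0005,0,0.0005],[17.3,-36,8.5],1],[[0.0005,0,0.0005],[17.3,-36,8.5],1],[[0,0,0],[0,0,0],1]]'
python3 - <<'E'
from h import *
im=ctrl.get_image("scene"); save(im,"pics/s1.png")
im=ctrl.get_image("top"); save(im,"pics/t1.png")
plan([476.5,30,15],0)
E
```

```text
t: 3.65
ee_pos: [493.4, 29.9, 124.1]
orientation: [3.131, -0.033, 0.036]
ft_force: [0.6, -0.7, 0.0]
width: 88.0
n 10 turn [ 0.0011 -0.002  -0.0022] shift [-1.55 -0.4  10.93] | total tool [-16.51  -4.44 109.08] t 3.75 F [0.  0.1 0.3] w 88.1 p [490.7  26.5 124.4]
```

View pics/s1.png

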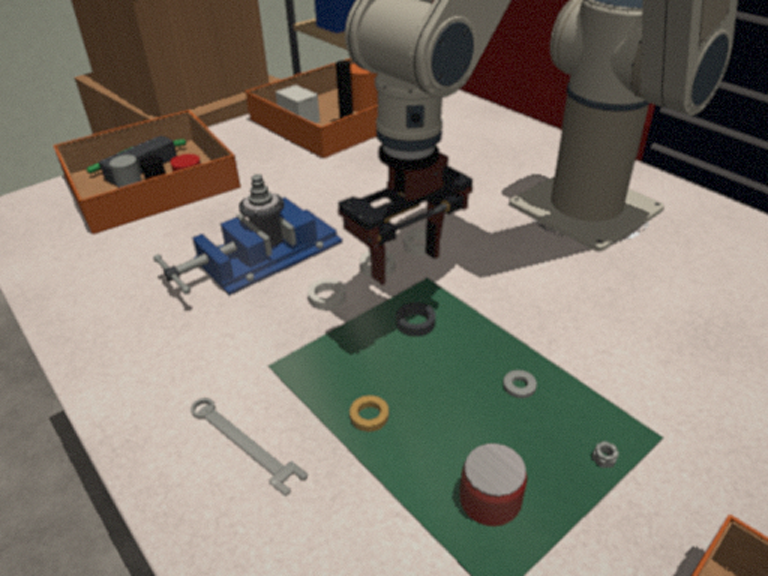

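View pics/t1.png

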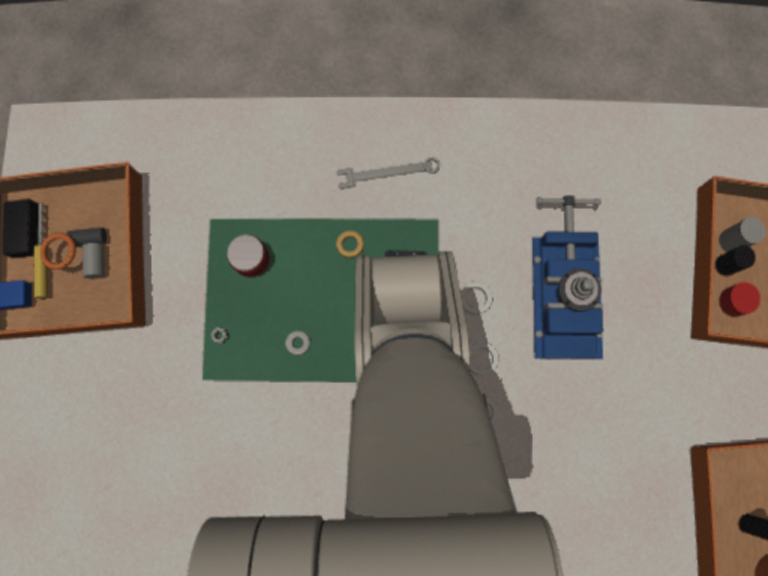

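```bash
python3 -m handwheel '[[[0.001,-0.002,-0.002],[-1.6,-0.4,11],1],[[0.001,-0.002,-0.002],[-1.6,-0.4,11],1],[[0.001,-0.002,-0.002],[-1.6,-0.4,11],1],[[0.001,-0.002,-0.002],[-1.6,-0.4,11],1],[[0.001,-0.002,-0.002],[-1.6,-0.4,11],1],[[0.001,-0.002,-0.002],[-1.6,-0.4,11],1],[[0.001,-0.002,-0.002],[-1.6,-0.4,10],1],[[0.001,-0.002,-0.002],[-1.6,-0.4,10],1],[[0.001,-0.002,-0.002],[-1.6,-0.4,5],1],[[0,0,0],[0,0,0],1]]'
python3 - <<'E'
from h import *
im=ctrl.get_image("scene"); cv2.imwrite("pics/s2.png",cv2.resize(im["pixels"][120:260,200:350,::-1],None,fx=4,fy=4,interpolation=cv2.INTER_CUBIC))
plan([476.5,30,15],0,5)
E
```

```text
t: 4.58
ee_pos: [471.8, 17.5, 25.0]
orientation: [3.139, -0.034, -0.002]
ft_force: [-1.2, 0.1, -0.8]
width: 87.8
n 5 turn [ 0.0005  0.0002 -0.0044] shift [ 0.85 -2.49  2.08] | total tool [  4.13 -12.49  10.41] t 4.63 F [ 0.1 -0.1 -0.3] w 87.6 p [472.1  17.6  25.4]
```

View pics/s2.png

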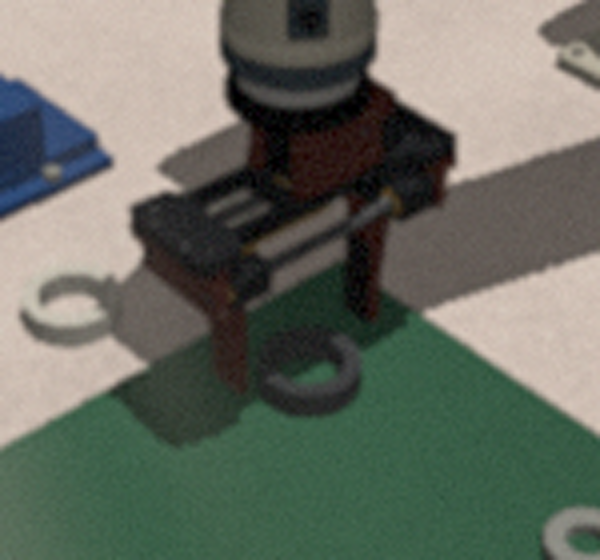

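```bash
python3 -m handwheel '[[[0.0005,0,-0.0044],[0.8,-2.5,2],1],[[0.0005,0,-0.0044],[0.8,-2.5,2],1],[[0.0005,0,-0.0044],[0.8,-2.5,2],1],[[0.0005,0,-0.0044],[0.8,-2.5,2],1],[[0.0005,0,-0.0044],[0.8,-2.5,2],1],[[0,0,0],[0,0,0],1],[[0,0,0],[0,0,0],0],[[0,0,0],[0,0,0],0],[[0,0,0],[0,0,0],0],[[0,0,0],[0,0,0],0]]'
python3 - <<'E'
from h import *
im=ctrl.get_image("scene"); cv2.imwrite("pics/s3.png",cv2.resize(im["pixels"][120:260,200:350,::-1],None,fx=4,fy=4,interpolation=cv2.INTER_CUBIC))
plan([476.5,30,15],0,5)
E
```

```text
t: 5.47
ee_pos: [479.1, 32.2, 16.5]
orientation: [-3.141, -0.006, -0.007]
ft_force: [0.0, 0.4, 0.3]
width: 64.5
n 5 turn [-0.0001 -0.0007  0.0008] shift [-0.47  0.42  0.28] | total tool [-2.37  2.09  1.4 ] t 5.52 F [-0.1  0.4 -0.2] w 60.8 p [478.9  32.1  16.4]
```

View pics/s3.png

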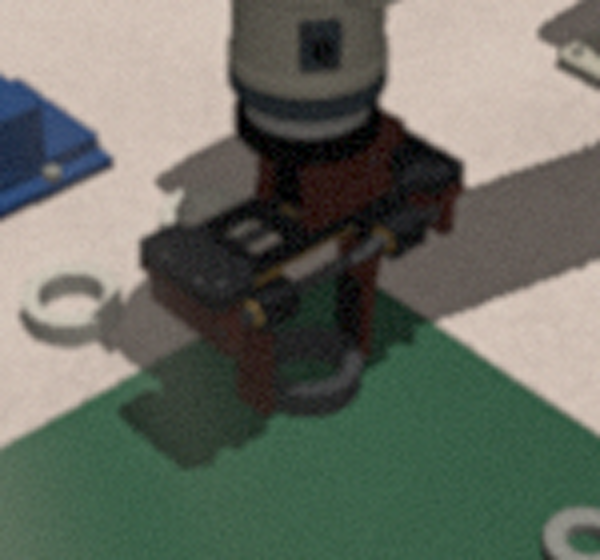

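```bash
python3 -m handwheel '[[[0,0,0],[0,0,0],0],[[0,0,0],[0,0,0],0],[[0,0,0],[0,0,0],0.92],[[0,0,0],[0,0,0],0.92],[[0,0,0.1],[0,0,0],0.92],[[0,0,0.12],[0,0,0],0.92],[[0,0,0.12],[0,0,0],0.92],[[0,0,0.12],[0,0,0],0.92],[[0,0,0.12],[0,0,0],0.92],[[0,0,0.12],[0,0,0],0.92]]'
python3 -m handwheel '[[[0,0,0.12],[0,0,0],0.92],[[0,0,0.12],[0,0,0],0.92],[[0,0,0.12],[0,0,0],0.92],[[0,0,0.12],[0,0,0],0.92],[[0,0,0.12],[0,0,0],0.92],[[0,0,0.12],[0,0,0],0.92],[[0,0,0],[0,0,0],0.92],[[0,0,0],[0,0,0],0.92],[[0,0,0],[0,0,0],0.92],[[0,0,0],[0,0,0],0.92]]'
python3 -c "
from h import *
plan([478.9,32.1,15],-np.pi/2,3)"
```

```text
t: 6.35
ee_pos: [479.1, 31.6, 16.7]
orientation: [-2.937, 1.109, -0.006]
ft_force: [0.0, 0.2, 0.2]
width: 80.7
t: 7.18
ee_pos: [479.7, 31.1, 17.0]
orientation: [-2.33, 2.101, -0.006]
ft_force: [0.7, -0.2, 0.2]
width: 80.6
n 3 turn [-0.0018 -0.      0.0345] shift [-0.35  0.24  0.68] | total tool [-1.07  0.69  2.03] t 7.18 F [ 0.7 -0.2  0.2] w 80.6 p [479.7  31.1  17. ]
```

```bash
python3 -m handwheel '[[[-0.0018,0,0.034],[-0.3,0.2,0.6],0.92],[[-0.0018,0,0.034],[-0.3,0.2,0.6],0.92],[[-0.0018,0,0.034],[-0.3,0.2,0.5],0.9],[[0,0,0],[0,0,0],0.9],[[0,0,0],[0,0,0],0],[[0,0,0],[0,0,0],0],[[0,0,0],[0,0,0],0],[[0,0,0],[0,0,0],0],[[0,0,0],[0,0,0],0],[[0,0,0],[0,0,0],0]]'
python3 -c "
from h import *
plan([478.9,32.1,15],-np.pi/2,3)"
```

```text
t: 8.02
ee_pos: [479.0, 31.9, 15.4]
orientation: [-2.236, 2.207, -0.0]
ft_force: [0.0, 0.4, 0.1]
width: 60.2
n 3 turn [-0.0001 -0.      0.0044] shift [-0.05  0.05  0.12] | total tool [-0.15  0.15  0.37] t 8.02 F [0.  0.4 0.1] w 60.2 p [479.   31.9  15.4]
```

```bash
python3 -m handwheel '[[[0,0,0.002],[0,0,-10],0],[[0,0,0.002],[0,0,-30],0],[[0,0,0],[0,0,-30],0],[[0,0,0],[15,-3,-30],0],[[0,0,0],[30,-6,-25],0],[[0,0,0],[30,-6,-20],0],[[0,0,0],[30,-6,-10],0],[[0,0,0],[30,-6,-10],0],[[0,0,0],[30,-6,-10],0],[[0,0,0],[20,-4,0],0]]'
python3 -c "
from h import *
plan([541,-280,200],-np.pi/2,10)"
```

```text
t: 8.85
ee_pos: [514.7, -156.9, 203.0]
orientation: [2.237, -2.197, -0.004]
ft_force: [-0.0, -0.6, -2.3]
width: 59.9
n 10 turn [ 0.0006 -0.0003  0.0018] shift [12.33 -2.51  0.31] | total tool [123.54 -24.09   3.17] t 8.85 F [-0.  -0.6 -2.3] w 59.9 p [ 514.7 -156.9  203. ]
```

```bash
python3 -m handwheel '[[[0.0005,0,0.002],[15,-3,0.3],0],[[0.0005,0,0.002],[15,-3,0.3],0],[[0.0005,0,0.002],[15,-3,0.3],0],[[0.0005,0,0.002],[15,-3,0.3],0],[[0.0005,0,0.002],[12,-3,0.3],0],[[0.0005,0,0.002],[12,-3,0.3],0],[[0.0005,0,0.002],[8,-2,0.3],0],[[0.0005,0,0.002],[4,-1,0.3],0],[[0,0,0],[0,0,0],0],[[0,0,0],[0,0,0],0]]'
python3 - <<'E'
from h import *
plan([541,-280,200],-np.pi/2,5)
for c in("scene","top"):
    im=ctrl.get_image(c); save(im,f"pics/{c}4.png")
    r=(60,180,110,270) if c=="scene" else (130,250,310,470)
    cv2.imwrite(f"pics/{c}4c.png",cv2.resize(im["pixels"][r[0]:r[1],r[2]:r[3],::-1],None,fx=5,fy=5,interpolation=cv2.INTER_CUBIC))
    print(c,"pred part center",w2p(ctrl.get_obs()["ee_pos"]-[0,0,3.4],im))
E
```

```text
t: 9.68
ee_pos: [535.7, -262.9, 204.6]
orientation: [2.215, -2.223, 0.002]
ft_force: [-0.1, 0.0, -2.4]
width: 60.1
n 5 turn [ 0.0003 -0.0007 -0.0008] shift [ 3.41 -1.07  0.92] | total tool [17.03 -5.36  4.6 ] t 9.68 F [-0.1  0.  -2.4] w 60.1 p [ 535.7 -262.9  204.6]
scene pred part center [[174.45118892 101.13706397]]
top pred part center [[390.11491865 188.38369949]]
```

View pics/scene4c.png

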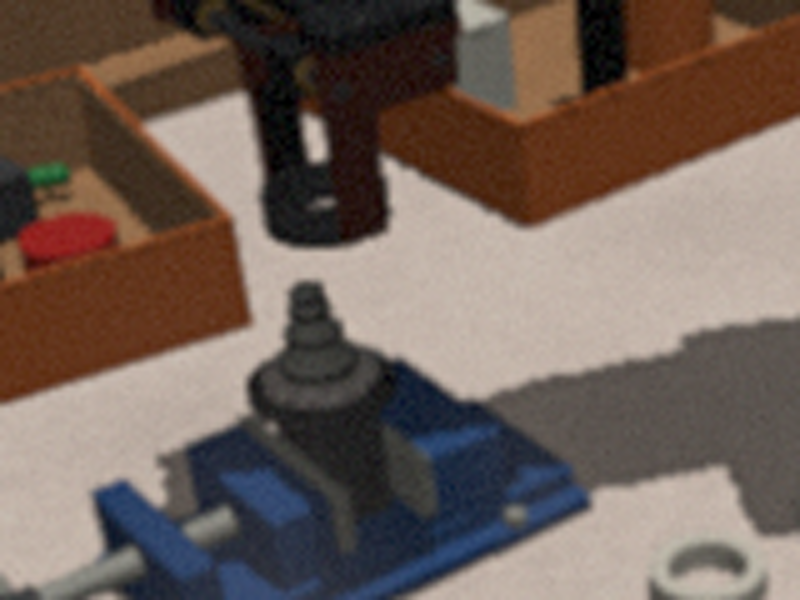

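View pics/top4c.png

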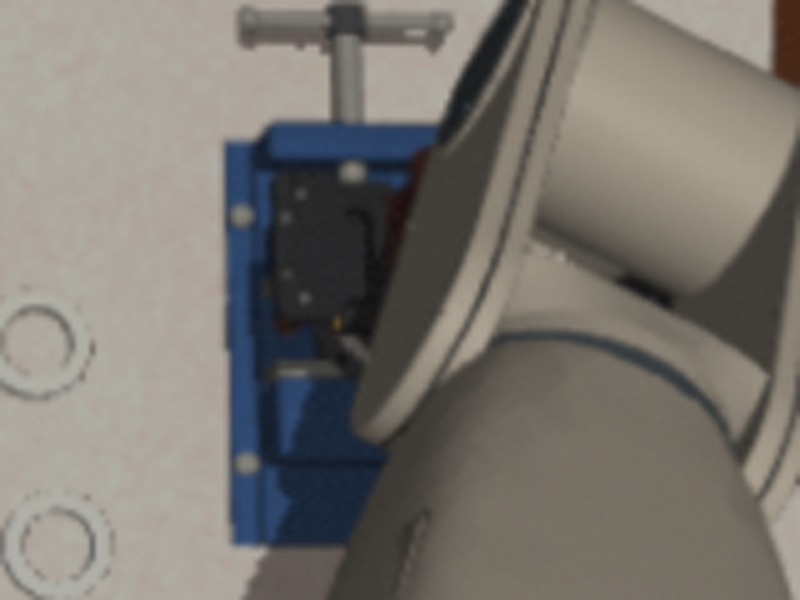

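```bash
cat > fit.py <<'E'
from h import *
from scipy.optimize import minimize
from scipy.ndimage import map_coordinates
def load(f):
    g=cv2.imread(f).astype(float); g=cv2.GaussianBlur(g,(0,0),1.2)
    return g
def score(g,im,c,circs):
    a=np.linspace(0,2*np.pi,72,endpoint=False); s=0
    for r,z,w in circs:
        def samp(rr):
            P=np.c_[c[0]+rr*np.cos(a),c[1]+rr*np.sin(a),np.full(72,c[2]+z)]
            uv=w2p(P,im); uv=1.5*(uv+.5)-.5
            return np.stack([map_coordinates(g[:,:,k],[uv[:,1],uv[:,0]],order=1,mode='nearest') for k in range(3)],1)
        d=np.abs(samp(r+1.3)-samp(r-1.3)).sum(1)
        s+=w*np.minimum(d,60).mean()
    return s
def fit(g,im,c0,circs,fz=True,R=6):
    best=(-1,None)
    rng=np.arange(-R,R+.1,1.)
    for dx in rng:
        for dy in rng:
            s=score(g,im,np.array(c0)+[dx,dy,0],circs)
            if s>best[0]: best=(s,np.array(c0)+[dx,dy,0])
    c=best[1]
    r=minimize(lambda q:-score(g,im,np.array([q[0],q[1],c[2]]),circs),c[:2],method="Nelder-Mead",options=dict(initial_simplex=[c[:2],c[:2]+[.7,0],c[:2]+[0,.7]],xatol=.05))
    return r.x.round(2),round(-r.fun,1)
E
python3 - <<'E'
from fit import *
ims={c:ctrl.get_image(c) for c in("top","scene")}
for c in ims:
    im=ims[c]; g=load(f"pics/{c}0.png")
    print(c,"spacer",fit(g,im,[478,31,3],[(30,18,1),(19.75,18,.7)]))
    print(c,"bush",fit(g,im,[640,125,3],[(25,13,1),(15.25,13,.7)]))
    print(c,"washer",fit(g,im,[454.5,222,3],[(22,9,1),(10.75,9,.7)]))
    for z in(99,104,109):
        print(c,"stub",z,fit(g,im,[542,-280,z],[(38,0,1),(29,4,.5)]),"upper",fit(g,im,[542,-280,z],[(19,15.5,.5),(14.5,30,.7),(10,43,.7),(8.5,52,1)]))
E
```

```text
top spacer (array([474.38,  30.35]), np.float64(22.3))
top bush (array([642.13, 127.7 ]), np.float64(82.3))
top washer (array([454.93, 221.52]), np.float64(102.0))
top stub 99 (array([ 543.39, -283.05]), np.float64(59.6)) upper (array([ 546.43, -287.96]), np.float64(90.5))
top stub 104 (array([ 542.42, -281.58]), np.float64(60.0)) upper (array([ 546.59, -285.95]), np.float64(91.1))
top stub 109 (array([ 541.59, -279.9 ]), np.float64(60.3)) upper (array([ 545.61, -284.45]), np.float64(91.7))
scene spacer (array([475.16,  32.28]), np.float64(31.3))
scene bush (array([640.86, 127.06]), np.float64(97.3))
scene washer (array([453.26, 221.6 ]), np.float64(101.4))
scene stub 99 (array([ 540.15, -287.68]), np.float64(56.1)) upper (array([ 541.63, -283.92]), np.float64(121.5))
scene stub 104 (array([ 544.34, -279.62]), np.float64(56.5)) upper (array([ 545.74, -275.66]), np.float64(122.6))
scene stub 109 (array([ 548.43, -271.33]), np.float64(56.8)) upper (array([ 542.73, -281.88]), np.float64(92.2))
```

Run:
```python
from fit import *
im=ctrl.get_image("scene"); save(im,"pics/scene5.png"); g=load("pics/scene5.png"); p=ctrl.get_obs()["ee_pos"]; print(p)
print("ring",fit(g,im,[p[0],p[1],p[2]-12.4],[(30,18,.6),(30,0,1)]))
for z in(101,103,105): print("stub",z,fit(g,im,[543,-281.5,z],[(38,0,1)]),fit(g,im,[543,-281.5,z],[(19,15.5,.5),(14.5,30,.7),(10,43,.7),(8.5,52,1)],R=4))
plan([543,-281.5,190],-np.pi/2,5)
```

```text
[ 535.80689481 -262.51618423  204.79636418]
ring (array([ 533.69, -263.79]), np.float64(63.0))
stub 101 (array([ 542.12, -287.36]), np.float64(34.6)) (array([ 541.81, -283.64]), np.float64(116.8))
stub 103 (array([ 543.54, -284.15]), np.float64(34.5)) (array([ 543.43, -280.27]), np.float64(117.1))
stub 105 (array([ 545.19, -280.73]), np.float64(34.4)) (array([ 545.03, -277.08]), np.float64(117.3))
n 5 turn [ 0.0002 -0.0007 -0.0006] shift [ 3.79 -1.45  2.97] | total tool [18.91 -7.27 14.86] t 9.93 F [ 1.2  0.3 -2.5] w 59.8 p [ 535.8 -262.5  204.8]
```

```bash
python3 -m handwheel '[[[0,-0.001,-0.001],[4,-1.6,3],0],[[0,-0.001,-0.001],[4,-1.6,3],0],[[0,0,0],[4,-1.6,3],0],[[0,0,0],[4,-1.6,3],0],[[0,0,0],[1,-0.5,1],0],[[0,0,0],[0,0,0],0],[[0,0,0],[0,0,0],0],[[0,0,0],[0,0,0],0],[[0,0,0],[0,0,0],0],[[0,0,0],[0,0,0],0]]'
python3 - <<'E'
from fit import *
plan([544,-282,150],-np.pi/2,10)
im=ctrl.get_image("scene"); save(im,"pics/scene6.png"); g=load("pics/scene6.png"); p=ctrl.get_obs()["ee_pos"]
print("ring",p,fit(g,im,[p[0],p[1],p[2]-12.4],[(30,18,.6),(30,0,1)]))
cv2.imwrite(f"pics/s6c.png",cv2.resize(im["pixels"][60:180,110:270,::-1],None,fx=5,fy=5,interpolation=cv2.INTER_CUBIC))
E
```

```text
t: 10.77
ee_pos: [543.3, -280.6, 190.0]
orientation: [2.22, -2.22, -0.001]
ft_force: [-0.2, 0.2, -2.2]
width: 59.7
n 10 turn [ 0.0002 -0.0001  0.    ] shift [ 0.14 -0.07  4.  ] | total tool [ 1.34 -0.73 39.96] t 10.77 F [-0.2  0.2 -2.2] w 59.7 p [ 543.3 -280.6  190. ]
ring [ 543.34053636 -280.62952655  189.98047555] (array([ 539.33, -281.54]), np.float64(57.8))
```

View pics/s6c.png

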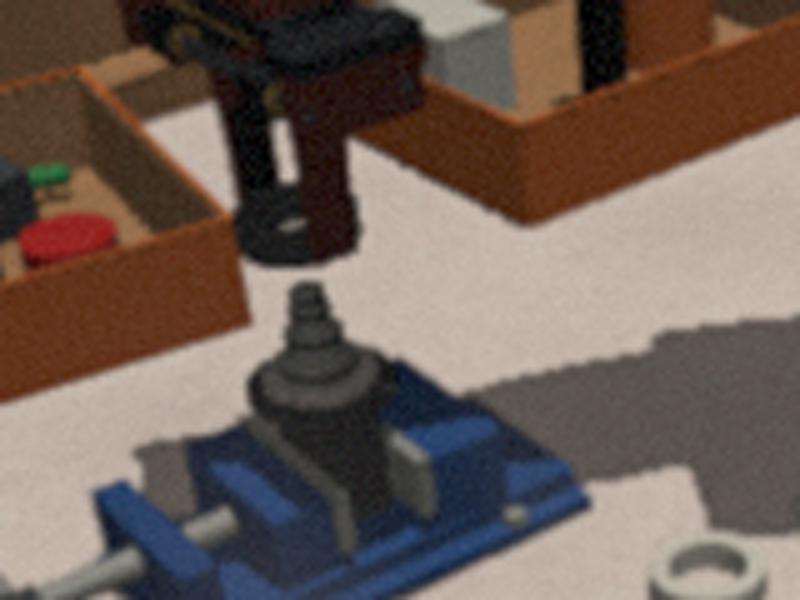

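The spacer is centred at crop x≈298. The stub axis, extrapolated up to that height, is at about 301. So the offset is around 1–2 mm. I'll shift x by -1 and descend over the thread, where there is plenty of slack.

```bash
python3 -m handwheel '[[[0,0,0],[0,0.5,4],0],[[0,0,0],[0,0.5,4],0],[[0,0,0],[0,0,4],0],[[0,0,0],[0,0,4],0],[[0,0,0],[0,0,4],0],[[0,0,0],[0,0,4],0],[[0,0,0],[0,0,4],0],[[0,0,0],[0,0,3],0],[[0,0,0],[0,0,2],0],[[0,0,0],[0,0,1],0]]'
python3 - <<'E'
from fit import *
plan([542.2,-280.5,140],-np.pi/2,10)
im=ctrl.get_image("scene")
cv2.imwrite(f"pics/s7c.png",cv2.resize(im["pixels"][60:180,110:270,::-1],None,fx=5,fy=5,interpolation=cv2.INTER_CUBIC))
E
```

```text
t: 11.65
ee_pos: [542.0, -280.2, 152.1]
orientation: [2.221, -2.22, -0.002]
ft_force: [-0.2, 0.0, -2.4]
width: 59.8
n 10 turn [ 0.0002 -0.0001  0.    ] shift [ 0.03 -0.02  1.21] | total tool [ 0.27 -0.25 12.14] t 11.65 F [-0.2  0.  -2.4] w 59.8 p [ 542.  -280.2  152.1]
```

View pics/s7c.png

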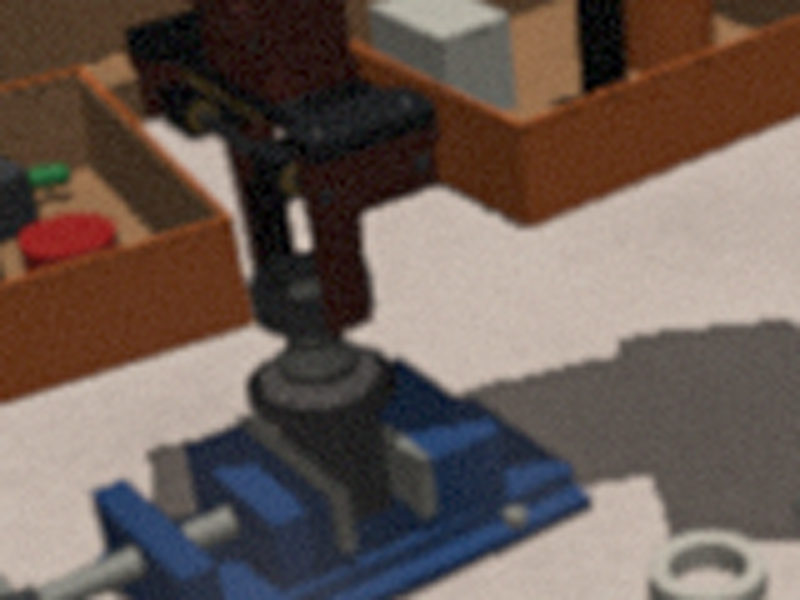

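```bash
python3 -m handwheel '[[[0,0,0],[0,0,1.2],0],[[0,0,0],[0,0,1.2],0],[[0,0,0],[0,0,1.2],0],[[0,0,0],[0,0,1.2],0],[[0,0,0],[0,0,1.2],0],[[0,0,0],[0,0,1.2],0],[[0,0,0],[0,0,1.2],0],[[0,0,0],[0,0,1],0],[[0,0,0],[0,0,0.8],0],[[0,0,0],[0,0,0.5],0]]'
python3 - <<'E'
from fit import *
print(ctrl.get_obs()["ft_force"],ctrl.get_obs()["moment"])
im=ctrl.get_image("scene")
cv2.imwrite(f"pics/s8c.png",cv2.resize(im["pixels"][60:180,110:270,::-1],None,fx=5,fy=5,interpolation=cv2.INTER_CUBIC))
E
```

```text
t: 12.53
ee_pos: [542.5, -280.5, 141.2]
orientation: [2.221, -2.22, 0.001]
ft_force: [-0.8, -0.3, -3.4]
width: 60.0
[-0.78348181 -0.31966272 -3.35529703] [-0.02861941  0.02583888 -0.0129091 ]
```

View pics/s8c.png

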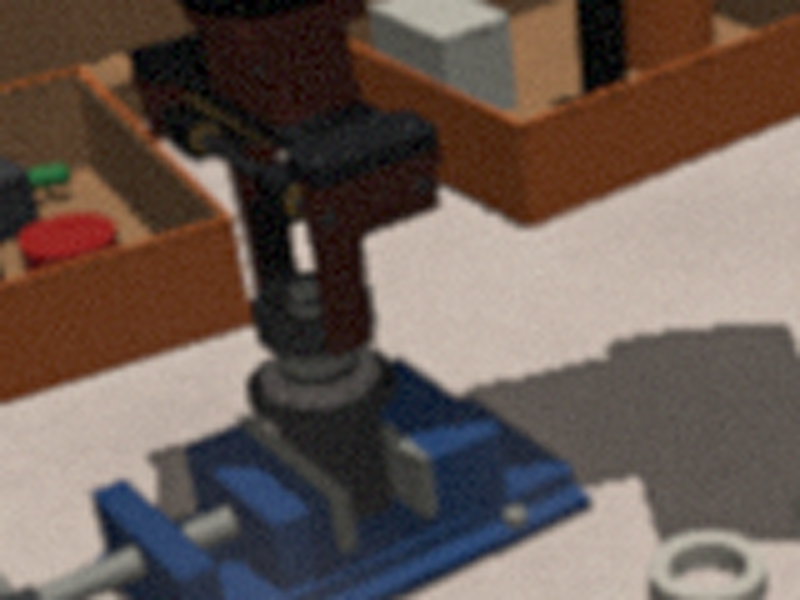

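```bash
python3 -m handwheel '[[[0,0,0],[0,0,0.7],0],[[0,0,0],[0,0,0.7],0],[[0,0,0],[0,0,0.7],0],[[0,0,0],[0,0,0.7],0],[[0,0,0],[0,0,0.7],0],[[0,0,0],[0,0,0.7],0],[[0,0,0],[0,0,0.7],0],[[0,0,0],[0,0,0.7],0],[[0,0,0],[0,0,0.7],0],[[0,0,0],[0,0,0.7],0]]'
python3 -m handwheel '[[[0,0,0],[0,0,0.5],0],[[0,0,0],[0,0,0.5],0],[[0,0,0],[0,0,0.5],0],[[0,0,0],[0,0,0.5],0],[[0,0,0],[0,0,0.5],0],[[0,0,0],[0,0,0.5],0],[[0,0,0],[0,0,0.5],0],[[0,0,0],[0,0,0.5],0],[[0,0,0],[0,0,0.5],0],[[0,0,0],[0,0,0.5],0]]'
python3 - <<'E'
from fit import *
print(ctrl.get_obs()["ft_force"],ctrl.get_obs()["moment"])
E
```

```text
t: 13.42
ee_pos: [542.6, -280.6, 133.5]
orientation: [2.221, -2.22, 0.001]
ft_force: [0.2, 0.0, -2.7]
width: 60.0
t: 14.25
ee_pos: [542.8, -280.7, 128.1]
orientation: [2.221, -2.22, 0.002]
ft_force: [-0.3, 0.1, -1.8]
width: 60.2
[-0.28374183  0.08661803 -1.81923485] [ 0.0153398  -0.13451036 -0.0398784 ]
```

```bash
python3 -m handwheel '[[[0,0,0],[0,0.05,0.4],0],[[0,0,0],[0,0.05,0.4],0],[[0,0,0],[0,0.05,0.4],0],[[0,0,0],[0,0.05,0.4],0],[[0,0,0],[0,0,0.4],0],[[0,0,0],[0,0,0.4],0],[[0,0,0],[0,0,0.4],0],[[0,0,0],[0,0,0.4],0],[[0,0,0],[0,0,0.4],0],[[0,0,0],[0,0,0.4],0]]'
python3 - <<'E'
from fit import *
print(ctrl.get_obs()["ft_force"],ctrl.get_obs()["moment"])
E
```

```text
t: 15.08
ee_pos: [543.7, -281.1, 124.4]
orientation: [2.222, -2.221, 0.006]
ft_force: [0.8, 0.3, -0.9]
width: 59.8
[ 0.80425483  0.3288609  -0.91059662] [ 0.07822508 -0.1249447   0.02600185]
```

```bash
python3 -m handwheel '[[[0,0,0],[0,0,0.4],0],[[0,0,0],[0,0,0.4],0],[[0,0,0],[0,0,0.4],0],[[0,0,0],[0,0,0.4],0],[[0,0,0],[0,0,0.4],0],[[0,0,0],[0,0,0.4],0],[[0,0,0],[0,0,0.4],0],[[0,0,0],[0,0,0.4],0],[[0,0,0],[0,0,0.4],0],[[0,0,0],[0,0,0.4],0]]'
python3 - <<'E'
from fit import *
plan([543.7,-281.1,110],-np.pi/2,10)
print(ctrl.get_obs()["ft_force"],ctrl.get_obs()["moment"])
E
```

```text
t: 15.92
ee_pos: [544.3, -281.2, 121.7]
orientation: [-2.222, 2.221, -0.008]
ft_force: [-0.8, 0.6, 2.0]
width: 60.0
n 10 turn [-0.0004 -0.0003  0.0001] shift [-0.02  0.06  1.17] | total tool [-0.17  0.61 11.66] t 15.92 F [-0.8  0.6  2. ] w 60.0 p [ 544.3 -281.2  121.7]
[-0.83731174  0.64666642  2.02437894] [ 0.12848108  0.02757499 -0.02155858]
```

```bash
python3 -m handwheel '[[[0,0,0],[0,0,0.5],0],[[0,0,0],[0,0,0.5],0],[[0,0,0],[0,0,0.5],0],[[0,0,0],[0,0,0.5],0],[[0,0,0],[0,0,0.5],0],[[0,0,0],[0,0,0.5],0],[[0,0,0],[0,0,0.5],0],[[0,0,0],[0,0,0.5],0],[[0,0,0],[0,0,0.5],0],[[0,0,0],[0,0,0.5],0]]'
python3 - <<'E'
from fit import *
print(ctrl.get_obs()["ft_force"],ctrl.get_obs()["moment"])
E
```

```text
t: 16.75
ee_pos: [544.3, -281.3, 119.8]
orientation: [-2.221, 2.221, -0.008]
ft_force: [-0.9, 1.7, 7.1]
width: 60.0
[-0.86837685  1.69184445  7.05043734] [0.32324774 0.29502375 0.04189433]
```

```bash
python3 -m handwheel '[[[0,0,0],[0,0,0.6],0],[[0,0,0],[0,0,0.6],0],[[0,0,0],[0,0,0.6],0],[[0,0,0],[0,0,0.6],0],[[0,0,0],[0,0,0.6],0],[[0,0,0],[0,0,0.6],0],[[0,0,0],[0,0,0.6],0],[[0,0,0],[0,0,0.6],0],[[0,0,0],[0,0,0.6],0],[[0,0,0],[0,0,0.6],0]]'
python3 - <<'E'
from fit import *
print(ctrl.get_obs()["ft_force"],ctrl.get_obs()["moment"])
E
```

```text
t: 17.58
ee_pos: [544.3, -281.3, 119.8]
orientation: [-2.221, 2.221, -0.008]
ft_force: [-0.9, 1.6, 7.3]
width: 59.7
[-0.93333376  1.64755718  7.26067537] [0.4065124  0.39269194 0.03911891]
```

```bash
python3 -m handwheel '[[[0,0,0],[0,0,0.7],0],[[0,0,0],[0,0,0.8],0],[[0,0,0],[0,0,0.9],0],[[0,0,0],[0,0,1.0],0],[[0,0,0],[0,0,1.0],0],[[0,0,0],[0,0,1.0],0],[[0,0,0],[0,0,1.0],0],[[0,0,0],[0,0,1.0],0],[[0,0,0],[0,0,1.0],0],[[0,0,0],[0,0,1.0],0]]'
python3 - <<'E'
from fit import *
print(ctrl.get_obs()["ft_force"],ctrl.get_obs()["moment"])
E
```

```text
t: 18.42
ee_pos: [544.3, -281.3, 119.8]
orientation: [-2.221, 2.22, -0.009]
ft_force: [-2.6, 2.2, 10.1]
width: 60.2
[-2.60546902  2.16039535 10.14401721] [0.4840537  0.58010884 0.01530766]
```

```bash
python3 -m handwheel '[[[0,0,0],[0,0,1.2],0],[[0,0,0],[0,0,1.4],0],[[0,0,0],[0,0,1.6],0],[[0,0,0],[0,0,1.8],0],[[0,0,0],[0,0,2.0],0],[[0,0,0],[0,0,2.0],0],[[0,0,0],[0,0,2.0],0],[[0,0,0],[0,0,2.0],0],[[0,0,0],[0,0,2.0],0],[[0,0,0],[0,0,2.0],0]]'
python3 - <<'E'
from fit import *
o=ctrl.get_obs();print(o["ft_force"],o["moment"],o["ee_pos"])
E
```

```text
t: 19.25
ee_pos: [544.4, -281.3, 119.7]
orientation: [-2.22, 2.22, -0.011]
ft_force: [-6.4, 3.9, 19.3]
width: 59.6
[-6.36076836  3.90020666 19.29276265] [0.80686169 1.15127671 0.01028554] [ 544.36754271 -281.29528412  119.73716367]
```

```bash
python3 -m handwheel '[[[0,0,0],[0,0,1.9],0],[[0,0,0],[0,0,1.9],0],[[0,0,0],[0,0,1.9],0],[[0,0,0],[0,0,1.9],0],[[0,0,0],[0,0,1.9],0],[[0,0,0],[0,0,1.9],0],[[0,0,0],[0,0,1.9],0],[[0,0,0],[0,0,1.9],0],[[0,0,0],[0,0,1.9],0],[[0,0,0],[0,0,1.9],0]]'
python3 - <<'E'
from fit import *
o=ctrl.get_obs();print(o["ft_force"],o["moment"],o["ee_pos"])
im=ctrl.get_image("scene")
cv2.imwrite(f"pics/s9c.png",cv2.resize(im["pixels"][60:180,110:270,::-1],None,fx=5,fy=5,interpolation=cv2.INTER_CUBIC))
E
```

```text
t: 20.08
ee_pos: [544.4, -281.3, 119.8]
orientation: [-2.219, 2.219, -0.014]
ft_force: [-5.3, 4.4, 18.5]
width: 60.1
[-5.33228948  4.39300891 18.49476114] [0.81780541 1.04450276 0.009901  ] [ 544.35455434 -281.29478286  119.75650171]
```

View pics/s9c.png

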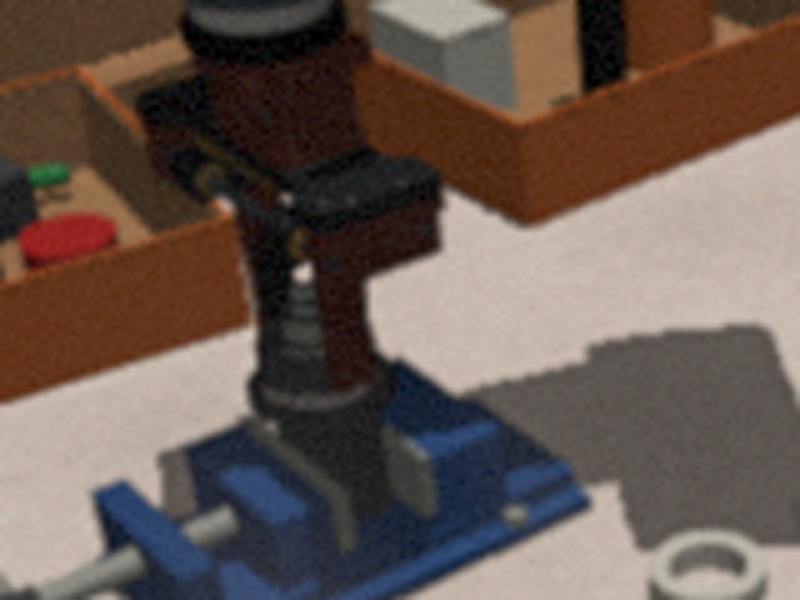

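Spacer pressed home: about 21 N held for more than 0.8 s, and the picture shows it down on the flange. Next I relax the push, open and lift.

```bash
python3 -m handwheel '[[[0,0,0],[0,0,1.0],0],[[0,0,0],[0,0,0.3],0],[[0,0,0],[0,0,0],0],[[0,0,0],[0,0,0],0.9],[[0,0,0],[0,0,0],0.9],[[0,0,0],[0,0,0],0.9],[[0,0,0],[0,0,-10],0.9],[[0,0,0],[0,0,-25],0.9],[[0,0,0],[0,0,-25],0.9],[[0,0,0],[0,0,-20],0.9]]'
python3 - <<'E'
from h import *
plan([641.5,127.4,120],-np.pi/2,10)
E
```

```text
t: 20.97
ee_pos: [540.0, -279.4, 196.8]
orientation: [2.22, -2.221, -0.004]
ft_force: [-0.4, -0.3, 0.2]
width: 79.1
n 10 turn [ 0.0003  0.0001 -0.    ] shift [-40.67 -10.16   7.69] | total tool [-406.69 -101.69   76.98] t 20.97 F [-0.4 -0.3  0.2] w 79.1 p [ 540.  -279.4  196.8]
```

```bash
python3 -m handwheel '[[[0,0,0],[-38,-9,0],0.9],[[0,0,0],[-38,-9,0],0.9],[[0,0,0],[-38,-9,5],0.9],[[0,0,0],[-38,-9,5],0.9],[[0,0,0],[-38,-9,8],0.9],[[0,0,0],[-38,-9,10],0.9],[[0,0,0],[-38,-9,10],0.9],[[0,0,0],[-38,-9,10],0.9],[[0,0,0],[-38,-9,10],0.9],[[0,0,0],[-38,-9,10],0.9]]'
python3 - <<'E'
from h import *
plan([641.5,127.4,60],-np.pi/2,10)
E
```

```text
t: 21.8
ee_pos: [642.2, 103.7, 143.3]
orientation: [-2.199, 2.23, -0.032]
ft_force: [0.1, 0.0, -0.1]
width: 78.9
n 10 turn [-0.0021 -0.0008 -0.0014] shift [-2.4   0.19  8.32] | total tool [-24.3    2.8   83.09] t 21.8 F [ 0.1  0.  -0.1] w 78.9 p [642.2 103.7 143.3]
```

```bash
python3 -m handwheel '[[[-0.003,-0.001,-0.002],[0,0,10],0.9],[[-0.003,-0.001,-0.002],[0,0,15],0.9],[[-0.003,-0.001,-0.002],[0,0,15],0.9],[[-0.003,-0.001,-0.002],[0,0,15],0.9],[[-0.003,-0.001,-0.002],[0,0,15],0.9],[[-0.003,-0.001,-0.002],[0,0,10],0.9],[[-0.002,-0.001,-0.001],[0,0,5],0.9],[[0,0,0],[0,0,0],0.9],[[0,0,0],[0,0,0],0.9],[[0,0,0],[0,0,0],0.9]]'
python3 - <<'E'
from fit import *
plan([641.5,127.4,14],-np.pi/2,8)
im=ctrl.get_image("scene"); save(im,"pics/s10.png")
im=ctrl.get_image("top"); save(im,"pics/t10.png")
E
```

```text
t: 22.63
ee_pos: [643.0, 105.0, 49.3]
orientation: [2.221, -2.218, -0.004]
ft_force: [0.6, -0.9, 0.4]
width: 78.9
n 8 turn [0.0004 0.     0.0002] shift [-2.8   0.18  4.41] | total tool [-22.39   1.37  35.29] t 22.63 F [ 0.6 -0.9  0.4] w 78.9 p [643.  105.   49.3]
```

View pics/s10.png

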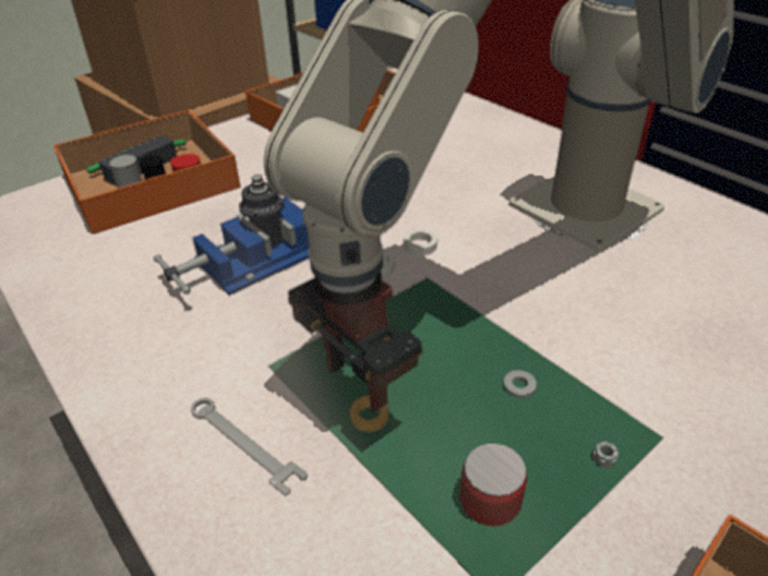

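The spacer sits on the stub in the vice. The bush is just in front of the near finger, so I shift 22 mm and then lower.

```bash
python3 -m handwheel '[[[0,0,0],[-6,0.4,0],0.9],[[0,0,0],[-6,0.3,0],0.9],[[0,0,0],[-5,0.3,3],0.9],[[0,0,0],[-3,0.2,5],0.9],[[0,0,0],[0,0,6],0.9],[[0,0,0],[0,0,6],0.9],[[0,0,0],[0,0,5],0.9],[[0,0,0],[0,0,3],0.9],[[0,0,0],[0,0,1],0.9],[[0,0,0],[0,0,0],0.9]]'
python3 - <<'E'
from fit import *
plan([641.5,127.4,14],-np.pi/2,3)
E
```

```text
t: 23.57
ee_pos: [643.0, 129.0, 19.6]
orientation: [-2.225, 2.217, -0.0]
ft_force: [-0.2, 0.1, 0.1]
width: 78.7
n 3 turn [-0.0003  0.0003  0.0012] shift [0.52 0.5  1.88] | total tool [1.55 1.49 5.65] t 23.57 F [-0.2  0.1  0.1] w 78.7 p [643.  129.   19.6]
```

```bash
python3 -m handwheel '[[[0,0,0],[0.5,0.5,2],0.9],[[0,0,0],[0.4,0.4,2],0.9],[[0,0,0],[0.2,0.2,1],0.9],[[0,0,0],[0,0,0],0],[[0,0,0],[0,0,0],0],[[0,0,0],[0,0,0],0],[[0,0,0],[0,0,0],0],[[0,0,0],[0,0,0],0],[[0,0,0],[0,0,0],0],[[0,0,0],[0,0,0],0]]'
python3 -m handwheel '[[[0,0,0],[0,0,0],0.9],[[0,0,0],[0,0,0],0.9],[[0,0,0],[0,0,0],0.9],[[0,0,-0.1],[0,0,0],0.85],[[0,0,-0.12],[0,0,0],0.85],[[0,0,-0.12],[0,0,0],0.85],[[0,0,-0.12],[0,0,0],0.85],[[0,0,-0.12],[0,0,0],0.85],[[0,0,-0.12],[0,0,0],0.85],[[0,0,-0.12],[0,0,0],0.85]]'
python3 -c "
from h import *
plan([641.5,127.4,14],0,7)"
```

```text
t: 24.4
ee_pos: [642.2, 127.0, 14.6]
orientation: [-2.223, 2.217, -0.001]
ft_force: [0.5, 0.2, -0.9]
width: 49.5
t: 25.23
ee_pos: [642.8, 127.2, 15.3]
orientation: [-2.939, 1.103, -0.004]
ft_force: [0.4, -0.4, -0.2]
width: 74.6
n 7 turn [-0.0003 -0.0003 -0.1026] shift [-0.19  0.06  0.19] | total tool [-1.11  0.77  1.33] t 25.23 F [ 0.4 -0.4 -0.2] w 74.6 p [642.8 127.2  15.3]
```

```bash
python3 -m handwheel '[[[0,0,-0.12],[-0.1,0,0.2],0.85],[[0,0,-0.12],[-0.1,0,0.2],0.85],[[0,0,-0.12],[-0.1,0,0.2],0.85],[[0,0,-0.12],[-0.1,0,0.2],0.85],[[0,0,-0.12],[-0.1,0,0.2],0.85],[[0,0,-0.115],[-0.1,0,0.3],0.85],[[0,0,0],[0,0,0],0.85],[[0,0,0],[0,0,0],0.85],[[0,0,0],[0,0,0],0.85],[[0,0,0],[0,0,0],0.85]]'
python3 -c "
from h import *
plan([642,127.0,14],0,2)"
```

```text
t: 26.07
ee_pos: [643.0, 127.7, 14.7]
orientation: [-3.14, -0.037, -0.007]
ft_force: [0.6, 0.6, 0.4]
width: 74.5
n 2 turn [-0.0007 -0.0022  0.0119] shift [-0.5   0.33  0.37] | total tool [-1.01  0.66  0.74] t 26.07 F [0.6 0.6 0.4] w 74.5 p [643.  127.7  14.7]
```

```bash
python3 -m handwheel '[[[-0.0007,-0.002,0.012],[-0.4,0.3,0.4],0.85],[[-0.0007,-0.002,0.012],[-0.4,0.3,0.3],0.85],[[0,0,0],[0,0,0],0.8],[[0,0,0],[0,0,0],0],[[0,0,0],[0,0,0],0],[[0,0,0],[0,0,0],0],[[0,0,0],[0,0,0],0],[[0,0,0],[0,0,0],0],[[0,0,0],[0,0,0],0],[[0,0,0],[0,0,0],0]]'
python3 -c "
from h import *
plan([544.4,-281.3,190],0,10)"
```

```text
t: 26.9
ee_pos: [642.2, 127.0, 14.0]
orientation: [3.141, -0.013, 0.0]
ft_force: [0.1, -0.1, -0.7]
width: 49.5
n 10 turn [ 0.     -0.     -0.0008] shift [ -9.59  40.87 -17.6 ] | total tool [ -94.35  409.09 -175.96] t 26.9 F [ 0.1 -0.1 -0.7] w 49.5 p [642.2 127.   14. ]
```

```bash
python3 -m handwheel '[[[0,0,0],[0,0,-10],0],[[0,0,0],[0,0,-30],0],[[0,0,0],[0,10,-40],0],[[0,0,0],[-5,25,-35],0],[[0,0,0],[-9,36,-30],0],[[0,0,0],[-9,36,-20],0],[[0,0,0],[-9,36,-10],0],[[0,0,0],[-9,36,0],0],[[0,0,0],[-9,36,0],0],[[0,0,0],[-9,36,0],0]]'
python3 -c "
from h import *
plan([544.4,-281.3,190],0,10)"
```

```text
t: 27.73
ee_pos: [581.7, -121.0, 198.0]
orientation: [3.139, 0.005, 0.004]
ft_force: [0.8, 0.2, -1.1]
width: 49.5
n 10 turn [ 0.0003 -0.0003  0.0003] shift [-3.76 16.02  0.82] | total tool [-37.87 160.13   8.33] t 27.73 F [ 0.8  0.2 -1.1] w 49.5 p [ 581.7 -121.   198. ]
```

```bash
python3 -m handwheel '[[[0.0003,0,0],[-5,22,1],0],[[0.0003,0,0],[-5,22,1],0],[[0.0003,0,0],[-5,22,1],0],[[0.0003,0,0],[-5,22,1],0],[[0.0003,0,0],[-5,22,1],0],[[0.0003,0,0],[-5,20,1],0],[[0,0,0],[-3,12,0.5],0],[[0,0,0],[-2,6,0],0],[[0,0,0],[0,1,0],0],[[0,0,0],[0,0,0],0]]'
python3 -c "
from h import *
plan([544.4,-281.3,162],0,10)"
```

```text
t: 28.57
ee_pos: [540.1, -284.0, 198.3]
orientation: [3.138, -0.008, 0.009]
ft_force: [-0.7, -0.2, -2.1]
width: 49.4
n 10 turn [ 0.0003 -0.0006 -0.0005] shift [ 0.42 -0.28  3.63] | total tool [ 4.1  -2.84 36.27] t 28.57 F [-0.7 -0.2 -2.1] w 49.4 p [ 540.1 -284.   198.3]
```

```bash
python3 -m handwheel '[[[0.0005,-0.001,-0.001],[1.5,-1,3],0],[[0.0005,-0.001,-0.001],[1.5,-1,3],0],[[0.0005,-0.001,-0.001],[0.8,-0.5,3],0],[[0.0005,-0.001,-0.001],[0,0,3],0],[[0.0005,-0.001,-0.001],[0,0,3],0],[[0,0,0],[0,0,3],0],[[0,0,0],[0,0,2],0],[[0,0,0],[0,0,1],0],[[0,0,0],[0,0,0],0],[[0,0,0],[0,0,0],0]]'
python3 - <<'E'
from h import *
plan([544.4,-281.3,150],0,10)
im=ctrl.get_image("scene")
cv2.imwrite(f"pics/s11c.png",cv2.resize(im["pixels"][60:180,110:270,::-1],None,fx=5,fy=5,interpolation=cv2.INTER_CUBIC))
E
```

```text
t: 29.4
ee_pos: [545.5, -276.1, 174.2]
orientation: [-3.14, -0.009, 0.002]
ft_force: [-1.0, 0.0, -1.9]
width: 49.3
n 10 turn [-0.0001  0.0001  0.0006] shift [-0.11  0.52  2.42] | total tool [-1.15  5.26 24.22] t 29.4 F [-1.   0.  -1.9] w 49.3 p [ 545.5 -276.1  174.2]
```

View pics/s11c.png

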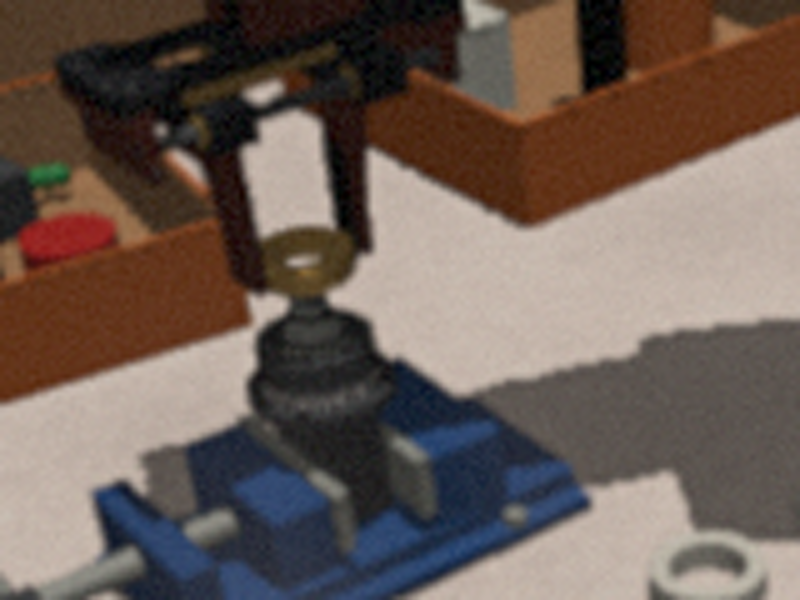

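```bash
python3 -m handwheel '[[[0,0,0],[-0.4,1.8,0],0],[[0,0,0],[-0.4,1.8,0],0],[[0,0,0],[-0.2,1,0],0],[[0,0,0],[0,0,1],0],[[0,0,0],[0,0,2],0],[[0,0,0],[0,0,2.5],0],[[0,0,0],[0,0,2.5],0],[[0,0,0],[0,0,2.5],0],[[0,0,0],[0,0,2],0],[[0,0,0],[0,0,1],0]]'
python3 - <<'E'
from h import *
plan([544.4,-281.3,147],0,10)
E
```

```text
t: 30.28
ee_pos: [544.6, -281.9, 160.2]
orientation: [-3.141, -0.008, -0.0]
ft_force: [0.1, 0.6, -1.5]
width: 49.4
n 10 turn [-0.0001 -0.      0.0005] shift [-0.02 -0.06  1.32] | total tool [-0.25 -0.58 13.23] t 30.28 F [ 0.1  0.6 -1.5] w 49.4 p [ 544.6 -281.9  160.2]
```

```bash
python3 -m handwheel '[[[0,0,0],[0,-0.2,1.5],0],[[0,0,0],[0,-0.2,1.5],0],[[0,0,0],[0,-0.1,1.5],0],[[0,0,0],[0,0,1.5],0],[[0,0,0],[0,0,1.5],0],[[0,0,0],[0,0,1.5],0],[[0,0,0],[0,0,1.2],0],[[0,0,0],[0,0,0.9],0],[[0,0,0],[0,0,0.6],0],[[0,0,0],[0,0,0.4],0]]'
python3 - <<'E'
from h import *
plan([544.4,-281.3,136],0,10)
E
```

```text
t: 31.12
ee_pos: [544.6, -281.2, 146.5]
orientation: [-3.141, -0.008, 0.0]
ft_force: [-0.8, -0.1, -1.8]
width: 49.4
n 10 turn [-0.0001  0.      0.0005] shift [-0.02  0.01  1.05] | total tool [-0.24  0.12 10.47] t 31.12 F [-0.8 -0.1 -1.8] w 49.4 p [ 544.6 -281.2  146.5]
```

```bash
python3 -m handwheel '[[[0,0,0],[0,0,0.5],0],[[0,0,0],[0,0,0.5],0],[[0,0,0],[0,0,0.5],0],[[0,0,0],[0,0,0.5],0],[[0,0,0],[0,0,0.5],0],[[0,0,0],[0,0,0.5],0],[[0,0,0],[0,0,0.5],0],[[0,0,0],[0,0,0.5],0],[[0,0,0],[0,0,0.5],0],[[0,0,0],[0,0,0.5],0]]'
python3 - <<'E'
from h import *
o=ctrl.get_obs();print(o["ft_force"],o["moment"],o["ee_pos"])
E
```

```text
t: 31.95
ee_pos: [544.8, -281.3, 141.2]
orientation: [-3.141, -0.008, -0.0]
ft_force: [-0.1, 0.5, 0.0]
width: 49.9
[-0.14752967  0.50991407  0.00720337] [-0.03658645 -0.04446416 -0.00262951] [ 544.80578138 -281.2726861   141.23132153]
```

```bash
python3 -m handwheel '[[[0,0,0],[0,0,0.5],0],[[0,0,0],[0,0,0.5],0],[[0,0,0],[0,0,0.5],0],[[0,0,0],[0,0,0.5],0],[[0,0,0],[0,0,0.5],0],[[0,0,0],[0,0,0.5],0],[[0,0,0],[0,0,0.5],0],[[0,0,0],[0,0,0.5],0],[[0,0,0],[0,0,0.5],0],[[0,0,0],[0,0,0.5],0]]'
python3 - <<'E'
from h import *
o=ctrl.get_obs();print(o["ft_force"],o["moment"],o["ee_pos"])
E
```

```text
t: 32.78
ee_pos: [544.6, -281.3, 137.5]
orientation: [-3.141, -0.008, -0.0]
ft_force: [-2.0, 0.1, 2.9]
width: 49.8
[-2.04764402  0.10746872  2.90176072] [ 0.03428862  0.23166067 -0.00863364] [ 544.55799617 -281.32836772  137.50598526]
```

```bash
python3 -m handwheel '[[[0,0,0],[0,0,0.5],0],[[0,0,0],[0,0,0.5],0],[[0,0,0],[0,0,0.5],0],[[0,0,0],[0,0,0.5],0],[[0,0,0],[0,0,0.5],0],[[0,0,0],[0,0,0.5],0],[[0,0,0],[0,0,0.6],0],[[0,0,0],[0,0,0.6],0],[[0,0,0],[0,0,0.6],0],[[0,0,0],[0,0,0.6],0]]'
python3 - <<'E'
from h import *
o=ctrl.get_obs();print(o["ft_force"],o["moment"],o["ee_pos"])
im=ctrl.get_image("scene")
cv2.imwrite(f"pics/s12c.png",cv2.resize(im["pixels"][60:180,110:270,::-1],None,fx=5,fy=5,interpolation=cv2.INTER_CUBIC))
E
```

```text
t: 33.62
ee_pos: [544.6, -281.3, 136.5]
orientation: [-3.141, -0.008, -0.0]
ft_force: [-3.2, 0.9, 8.5]
width: 49.5
[-3.15723874  0.93299167  8.54587581] [ 0.22792419  0.63229028 -0.04498507] [ 544.58288358 -281.28132126  136.45175593]
```

View pics/s12c.png

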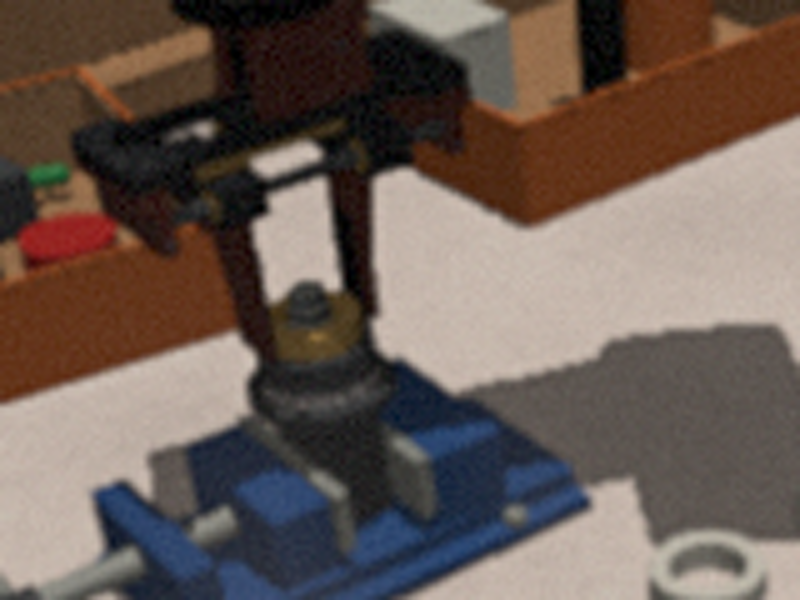

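The bush bottomed at TCP z 136.45, which is exactly spacer top as predicted. Now pressing.

```bash
python3 -m handwheel '[[[0,0,0],[0,0,0.9],0],[[0,0,0],[0,0,1.2],0],[[0,0,0],[0,0,1.5],0],[[0,0,0],[0,0,1.8],0],[[0,0,0],[0,0,2.0],0],[[0,0,0],[0,0,2.1],0],[[0,0,0],[0,0,2.1],0],[[0,0,0],[0,0,2.1],0],[[0,0,0],[0,0,2.1],0],[[0,0,0],[0,0,2.1],0]]'
python3 - <<'E'
from h import *
o=ctrl.get_obs();print(o["ft_force"],o["moment"],o["ee_pos"])
E
```

```text
t: 34.5
ee_pos: [544.6, -281.3, 136.3]
orientation: [3.14, 0.009, 0.002]
ft_force: [-7.5, 4.1, 19.4]
width: 49.6
[-7.45779103  4.10160888 19.36622465] [ 0.66024537  1.38130195 -0.0227132 ] [ 544.56473639 -281.29056397  136.3072376 ]
```

```bash
python3 -m handwheel '[[[0,0,0],[0,0,2.2],0],[[0,0,0],[0,0,2.3],0],[[0,0,0],[0,0,2.3],0],[[0,0,0],[0,0,2.3],0],[[0,0,0],[0,0,2.3],0],[[0,0,0],[0,0,2.3],0],[[0,0,0],[0,0,2.3],0],[[0,0,0],[0,0,2.3],0],[[0,0,0],[0,0,2.3],0],[[0,0,0],[0,0,2.3],0]]'
python3 - <<'E'
from h import *
o=ctrl.get_obs();print(o["ft_force"],o["moment"],o["ee_pos"])
E
```

```text
t: 35.33
ee_pos: [544.6, -281.3, 136.3]
orientation: [3.139, 0.009, 0.005]
ft_force: [-8.1, 3.8, 22.0]
width: 49.4
[-8.05230446  3.79270114 22.03524909] [ 0.74986524  1.60971978 -0.01531885] [ 544.5559432  -281.29331708  136.34843296]
```

```bash
python3 -m handwheel '[[[0,0,0],[0,0,1.0],0],[[0,0,0],[0,0,0.3],0],[[0,0,0],[0,0,0],0],[[0,0,0],[0,0,0],0.9],[[0,0,0],[0,0,0],0.9],[[0,0,0],[0,0,0],0.9],[[0,0,0],[0,0,-8],0.9],[[0,0,0],[0,0,-20],0.9],[[0,0,0],[0,0,-20],0.9],[[0,0,0],[0,0,-12],0.9]]'
python3 - <<'E'
from h import *
plan([454.5,221.5,120],0,10)
E
```

```text
t: 36.17
ee_pos: [543.3, -280.4, 194.4]
orientation: [3.141, 0.009, -0.001]
ft_force: [-0.3, 0.3, -0.2]
width: 79.1
n 10 turn [0.     0.0001 0.0006] shift [ -8.71 -50.22   7.43] | total tool [ -85.75 -502.46   74.26] t 36.17 F [-0.3  0.3 -0.2] w 79.1 p [ 543.3 -280.4  194.4]
```

```bash
python3 -m handwheel '[[[0,0,0],[-6,-38,0],0.9],[[0,0,0],[-6,-38,0],0.9],[[0,0,0],[-6,-38,0],0.9],[[0,0,0],[-6,-38,0],0.9],[[0,0,0],[-6,-38,0],0.9],[[0,0,0],[-6,-38,0],0.9],[[0,0,0],[-6,-38,0],0.9],[[0,0,0],[-6,-38,0],0.9],[[0,0,0],[-6,-38,0],0.9],[[0,0,0],[-6,-38,0],0.9]]'
python3 - <<'E'
from h import *
plan([454.5,221.5,100],0,8)
E
```

```text
t: 37.0
ee_pos: [486.3, 105.4, 201.1]
orientation: [3.134, -0.011, 0.031]
ft_force: [-0.4, 0.2, -0.2]
width: 79.2
n 8 turn [ 0.0009 -0.0024 -0.0009] shift [ -4.17 -14.54  12.54] | total tool [ -34.59 -116.53   99.67] t 37.0 F [-0.4  0.2 -0.2] w 79.2 p [486.3 105.4 201.1]
```

```bash
python3 -m handwheel '[[[0.001,-0.003,-0.001],[-4,-18,10],0.9],[[0.001,-0.003,-0.001],[-4,-18,12],0.9],[[0.001,-0.003,-0.001],[-4,-18,15],0.9],[[0.001,-0.003,-0.001],[-4,-18,15],0.9],[[0.001,-0.003,-0.001],[-4,-15,15],0.9],[[0.001,-0.003,-0.001],[-4,-10,15],0.9],[[0.001,-0.002,-0.001],[-2,-5,15],0.9],[[0,0,0],[0,0,10],0.9],[[0,0,0],[0,0,5],0.9],[[0,0,0],[0,0,0],0.9]]'
python3 - <<'E'
from h import *
plan([454.5,221.5,14],0,10)
E
```

```text
t: 37.83
ee_pos: [463.3, 222.5, 89.6]
orientation: [-3.136, -0.018, -0.019]
ft_force: [0.2, -0.5, 0.3]
width: 78.9
n 10 turn [-0.0006 -0.0012  0.0011] shift [-0.93  0.12  7.56] | total tool [-9.72  1.32 75.51] t 37.83 F [ 0.2 -0.5  0.3] w 78.9 p [463.3 222.5  89.6]
```

```bash
python3 -m handwheel '[[[-0.001,-0.001,0.001],[-3,0.2,6],0.9],[[-0.001,-0.001,0.001],[-3,0.2,9],0.9],[[-0.001,-0.001,0.001],[-2,0.2,10],0.9],[[-0.001,-0.001,0.001],[0,0.2,10],0.9],[[-0.001,-0.001,0.001],[0,0,10],0.9],[[-0.001,-0.001,0.001],[0,0,7],0.9],[[0,0,0],[0,0,4],0.9],[[0,0,0],[0,0,2],0.9],[[0,0,0],[0,0,0],0.9],[[0,0,0],[0,0,0],0.9]]'
python3 - <<'E'
from h import *
plan([454.5,221.5,13.5],0,4)
im=ctrl.get_image("scene"); cv2.imwrite("pics/s13.png",cv2.resize(im["pixels"][180:320,270:420,::-1],None,fx=4,fy=4,interpolation=cv2.INTER_CUBIC))
E
```

```text
t: 38.67
ee_pos: [457.1, 220.1, 26.9]
orientation: [3.141, 0.002, 0.012]
ft_force: [0.8, 0.7, 0.4]
width: 78.9
n 4 turn [ 0.0001 -0.0019  0.0003] shift [-0.67 -0.35  3.34] | total tool [-2.72 -1.38 13.34] t 38.67 F [0.8 0.7 0.4] w 78.9 p [457.1 220.1  26.9]
```

View pics/s13.png

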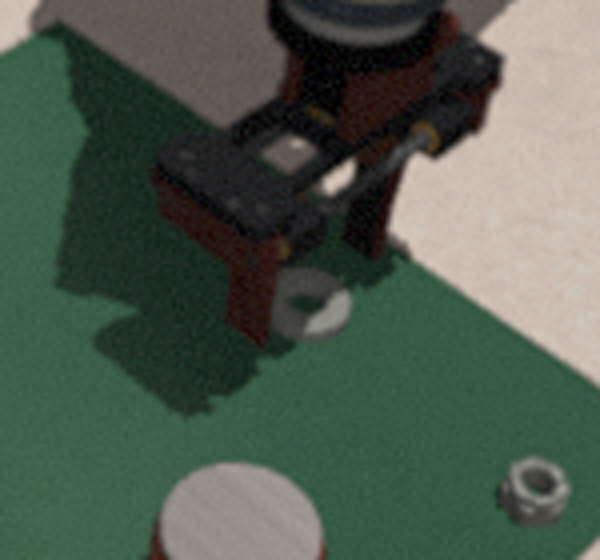

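The washer lies between the fingers, and the nut and tin are clear. Lowering and squeezing.

```bash
python3 -m handwheel '[[[0,-0.002,0],[-0.7,-0.4,3],0.9],[[0,-0.002,0],[-0.7,-0.4,4],0.9],[[0,-0.002,0],[-0.5,-0.3,3],0.9],[[0,-0.001,0],[0,0,1.5],0.9],[[0,0,0],[0,0,0],0.9],[[0,0,0],[0,0,0],0],[[0,0,0],[0,0,0],0],[[0,0,0],[0,0,0],0],[[0,0,0],[0,0,0],0],[[0,0,0],[0,0,0],0]]'
python3 - <<'E'
from h import *
plan([454.5,221.5,13.5],0,3)
E
```

```text
t: 39.55
ee_pos: [456.2, 222.0, 15.7]
orientation: [-3.14, -0.002, -0.005]
ft_force: [-0.5, 0.5, -0.2]
width: 49.3
n 3 turn [-0.0004 -0.001   0.0005] shift [-0.58  0.16  0.74] | total tool [-1.75  0.49  2.21] t 39.55 F [-0.5  0.5 -0.2] w 49.3 p [456.2 222.   15.7]
```

```bash
python3 -m handwheel '[[[0,0,0],[0,0,0.5],0],[[0,0,0],[0,0,0],0],[[0,0,0],[0,0,0],0],[[0,0,0],[0,0,0],0.75],[[0,0,0],[0,0,0],0.75],[[0,0,0.1],[0,0,0.2],0.75],[[0,0,0.12],[0,0,0.2],0.75],[[0,0,0.12],[0,0,0.2],0.75],[[0,0,0.12],[0,0,0.2],0.75],[[0,0,0.12],[0,0,0.2],0.75]]'
python3 -m handwheel '[[[0,0,0.12],[0,0,0.2],0.75],[[0,0,0.12],[0,0,0.2],0.75],[[0,0,0.12],[0,0,0.2],0.75],[[0,0,0.12],[0,0,0.2],0.75],[[0,0,0.12],[0,0,0.2],0.75],[[0,0,0.12],[0,0,0],0.75],[[0,0,0.12],[0,0,0],0.75],[[0,0,0.12],[0,0,0],0.75],[[0,0,0],[0,0,0],0.75],[[0,0,0],[0,0,0],0.75]]'
python3 - <<'E'
from h import *
plan([456.2,222,13.5],-np.pi/2,2)
E
```

```text
t: 40.38
ee_pos: [456.4, 222.1, 14.4]
orientation: [-3.0, 0.926, -0.005]
ft_force: [0.1, 0.6, 0.4]
width: 66.0
t: 41.22
ee_pos: [456.6, 222.1, 13.0]
orientation: [-2.186, 2.251, -0.002]
ft_force: [-0.7, -0.7, 0.1]
width: 66.1
n 2 turn [-0.0018  0.0007 -0.0146] shift [ 0.07  0.2  -0.27] | total tool [ 0.15  0.4  -0.55] t 41.22 F [-0.7 -0.7  0.1] w 66.1 p [456.6 222.1  13. ]
```

```bash
python3 -m handwheel '[[[-0.0018,0,-0.014],[0.1,0.2,-0.3],0.75],[[-0.0018,0,-0.014],[0.1,0.2,-0.2],0.75],[[0,0,0],[0,0,0],0.75],[[0,0,0],[0,0,0],0],[[0,0,0],[0,0,0],0],[[0,0,0],[0,0,0],0],[[0,0,0],[0,0,0],0],[[0,0,0],[0,0,0],0],[[0,0,0],[0,0,0],0],[[0,0,0],[0,0,0],0]]'
python3 - <<'E'
from h import *
plan([544.6,-281.3,200],-np.pi/2,10)
E
```

```text
t: 42.05
ee_pos: [456.2, 221.9, 13.5]
orientation: [-2.236, 2.206, 0.002]
ft_force: [0.5, -0.5, 0.4]
width: 43.7
n 10 turn [0.     0.0001 0.0014] shift [ 50.37  -8.46 -18.69] | total tool [ 504.08  -81.52 -187.27] t 42.05 F [ 0.5 -0.5  0.4] w 43.7 p [456.2 221.9  13.5]
```

```bash
python3 -m handwheel '[[[0,0,0.001],[0,0,-10],0],[[0,0,0.001],[0,0,-30],0],[[0,0,0.001],[10,-2,-40],0],[[0,0,0.001],[25,-4,-35],0],[[0,0,0.001],[38,-6,-30],0],[[0,0,0.001],[40,-6,-20],0],[[0,0,0],[40,-6,-10],0],[[0,0,0],[40,-6,0],0],[[0,0,0],[40,-6,0],0],[[0,0,0],[40,-6,0],0]]'
python3 -m handwheel '[[[0,0,0],[36,-6,0],0],[[0,0,0],[36,-6,0],0],[[0,0,0],[36,-6,0],0],[[0,0,0],[30,-5,0],0],[[0,0,0],[25,-4,0],0],[[0,0,0],[15,-3,0],0],[[0,0,0],[8,-1,0],0],[[0,0,0],[0,0,0],0],[[0,0,0],[0,0,0],0],[[0,0,0],[0,0,0],0]]'
python3 - <<'E'
from h import *
plan([544.6,-281.3,200],-np.pi/2,10)
E
```

```text
t: 42.88
ee_pos: [500.0, -43.9, 195.4]
orientation: [-2.242, 2.198, -0.008]
ft_force: [0.7, 0.0, -1.2]
width: 43.5
t: 43.72
ee_pos: [532.5, -246.1, 203.2]
orientation: [-2.23, 2.207, -0.016]
ft_force: [0.0, -0.1, -0.5]
width: 43.3
n 10 turn [-0.001  -0.0004  0.001 ] shift [ 3.52 -1.19  0.34] | total tool [ 35.29 -11.72   3.49] t 43.72 F [ 0.  -0.1 -0.5] w 43.3 p [ 532.5 -246.1  203.2]
```

```bash
python3 -m handwheel '[[[-0.002,-0.001,0.002],[5,-2,0],0],[[-0.002,-0.001,0.002],[6,-2,0],0],[[-0.002,-0.001,0.002],[6,-2,0],0],[[-0.002,-0.001,0.002],[6,-2,2],0],[[-0.002,-0.001,0.002],[5,-2,4],0],[[0,0,0],[3,-1,4],0],[[0,0,0],[0,0,4],0],[[0,0,0],[0,0,2],0],[[0,0,0],[0,0,0],0],[[0,0,0],[0,0,0],0]]'
python3 - <<'E'
from h import *
plan([544.6,-281.3,185],-np.pi/2,3)
E
```

```text
t: 44.55
ee_pos: [544.6, -275.9, 184.7]
orientation: [2.226, -2.217, -0.007]
ft_force: [0.4, -0.6, -0.2]
width: 43.2
n 3 turn [0.0011 0.001  0.0013] shift [ 1.78 -0.01 -0.09] | total tool [ 5.35 -0.02 -0.29] t 44.55 F [ 0.4 -0.6 -0.2] w 43.2 p [ 544.6 -275.9  184.7]
```

```bash
python3 -m handwheel '[[[0.001,0.001,0.001],[1.9,0,0],0],[[0.001,0.001,0.001],[1.8,0,0],0],[[0,0,0],[1,0,0],0],[[0,0,0],[0,0,1],0],[[0,0,0],[0,0,2],0],[[0,0,0],[0,0,3],0],[[0,0,0],[0,0,3],0],[[0,0,0],[0,0,2],0],[[0,0,0],[0,0,0.5],0],[[0,0,0],[0,0,0],0]]'
python3 - <<'E'
from h import *
plan([544.6,-281.3,171],-np.pi/2,3)
im=ctrl.get_image("scene")
cv2.imwrite(f"pics/s14c.png",cv2.resize(im["pixels"][60:180,110:270,::-1],None,fx=5,fy=5,interpolation=cv2.INTER_CUBIC))
E
```

```text
t: 45.38
ee_pos: [544.4, -280.6, 172.4]
orientation: [-2.224, 2.219, 0.001]
ft_force: [-0.0, 0.2, -0.9]
width: 43.1
n 3 turn [0.0002 0.0002 0.0007] shift [ 0.23 -0.07  0.48] | total tool [ 0.7  -0.21  1.43] t 45.38 F [-0.   0.2 -0.9] w 43.1 p [ 544.4 -280.6  172.4]
```

View pics/s14c.png

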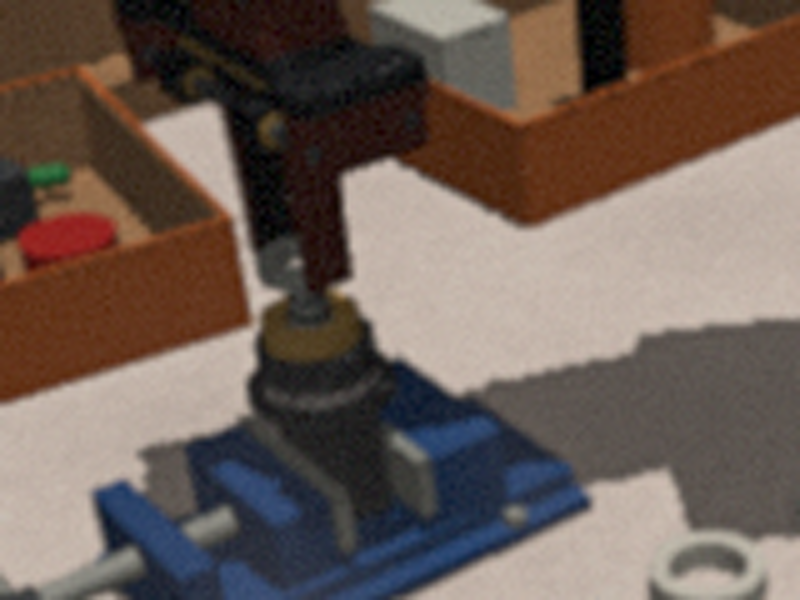

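```bash
python3 -m handwheel '[[[0,0,0],[0.3,0,0.5],0],[[0,0,0],[0.3,0,0.7],0],[[0,0,0],[0,0,0.7],0],[[0,0,0],[0,0,0.7],0],[[0,0,0],[0,0,0.7],0],[[0,0,0],[0,0,0.7],0],[[0,0,0],[0,0,0.7],0],[[0,0,0],[0,0,0.7],0],[[0,0,0],[0,0,0.7],0],[[0,0,0],[0,0,0.7],0]]'
python3 -m handwheel '[[[0,0,0],[0,0,0.6],0],[[0,0,0],[0,0,0.6],0],[[0,0,0],[0,0,0.6],0],[[0,0,0],[0,0,0.6],0],[[0,0,0],[0,0,0.6],0],[[0,0,0],[0,0,0.6],0],[[0,0,0],[0,0,0.5],0],[[0,0,0],[0,0,0.5],0],[[0,0,0],[0,0,0.5],0],[[0,0,0],[0,0,0.5],0]]'
python3 - <<'E'
from h import *
o=ctrl.get_obs();print(o["ft_force"],o["moment"],o["ee_pos"])
E
```

```text
t: 46.27
ee_pos: [544.7, -281.4, 165.5]
orientation: [-2.224, 2.219, 0.0]
ft_force: [-0.0, -0.3, -0.3]
width: 43.4
t: 47.1
ee_pos: [544.7, -281.4, 159.2]
orientation: [-2.224, 2.219, 0.0]
ft_force: [-0.2, 0.7, -0.7]
width: 43.3
[-0.1847677   0.67221356 -0.66253517] [ 0.00752727 -0.03512588  0.00099947] [ 544.72878713 -281.35396492  159.18975474]
```

```bash
python3 -m handwheel '[[[0,0,0],[0,0,0.5],0],[[0,0,0],[0,0,0.5],0],[[0,0,0],[0,0,0.5],0],[[0,0,0],[0,0,0.5],0],[[0,0,0],[0,0,0.5],0],[[0,0,0],[0,0,0.5],0],[[0,0,0],[0,0,0.5],0],[[0,0,0],[0,0,0.5],0],[[0,0,0],[0,0,0.5],0],[[0,0,0],[0,0,0.5],0]]'
python3 - <<'E'
from h import *
o=ctrl.get_obs();print(o["ft_force"],o["moment"],o["ee_pos"])
E
```

```text
t: 47.93
ee_pos: [544.7, -281.4, 153.7]
orientation: [-2.224, 2.219, 0.0]
ft_force: [0.1, 0.6, 0.5]
width: 43.3
[0.11754515 0.60285253 0.51773314] [0.149721   0.08624355 0.01230791] [ 544.73902966 -281.35266004  153.71827455]
```

```bash
python3 -m handwheel '[[[0,0,0],[0,0,0.5],0],[[0,0,0],[0,0,0.5],0],[[0,0,0],[0,0,0.5],0],[[0,0,0],[0,0,0.5],0],[[0,0,0],[0,0,0.5],0],[[0,0,0],[0,0,0.5],0],[[0,0,0],[0,0,0.5],0],[[0,0,0],[0,0,0.5],0],[[0,0,0],[0,0,0.5],0],[[0,0,0],[0,0,0.5],0]]'
python3 - <<'E'
from h import *
o=ctrl.get_obs();print(o["ft_force"],o["moment"],o["ee_pos"])
E
```

```text
t: 48.77
ee_pos: [544.4, -281.2, 150.1]
orientation: [-2.224, 2.219, 0.001]
ft_force: [-2.0, 1.4, 3.0]
width: 43.5
[-1.99533835  1.36349795  3.03016286] [0.11986124 0.3179735  0.00901748] [ 544.42341837 -281.21643591  150.07953072]
```

```bash
python3 -m handwheel '[[[0,0,0],[0,0,0.5],0],[[0,0,0],[0,0,0.5],0],[[0,0,0],[0,0,0.5],0],[[0,0,0],[0,0,0.5],0],[[0,0,0],[0,0,0.5],0],[[0,0,0],[0,0,0.5],0],[[0,0,0],[0,0,0.6],0],[[0,0,0],[0,0,0.6],0],[[0,0,0],[0,0,0.6],0],[[0,0,0],[0,0,0.6],0]]'
python3 - <<'E'
from h import *
o=ctrl.get_obs();print(o["ft_force"],o["moment"],o["ee_pos"])
im=ctrl.get_image("scene")
cv2.imwrite(f"pics/s15c.png",cv2.resize(im["pixels"][60:180,110:270,::-1],None,fx=5,fy=5,interpolation=cv2.INTER_CUBIC))
E
```

```text
t: 49.6
ee_pos: [544.4, -281.2, 148.9]
orientation: [-2.224, 2.219, 0.0]
ft_force: [-3.1, 1.7, 10.2]
width: 43.2
[-3.08731692  1.68697866 10.16483769] [ 0.42697846  0.66964143 -0.00146596] [ 544.42379771 -281.20402451  148.90368128]
```

View pics/s15c.png

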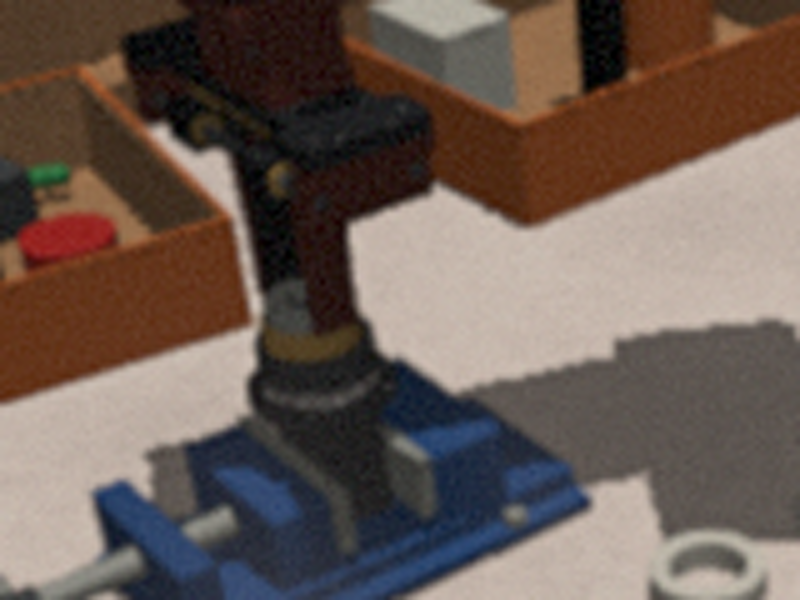

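The washer bottomed at TCP z 148.9, as predicted. Now pressing.

```bash
python3 -m handwheel '[[[0,0,0],[0,0,0.9],0],[[0,0,0],[0,0,1.2],0],[[0,0,0],[0,0,1.5],0],[[0,0,0],[0,0,1.8],0],[[0,0,0],[0,0,2.0],0],[[0,0,0],[0,0,2.2],0],[[0,0,0],[0,0,2.2],0],[[0,0,0],[0,0,2.2],0],[[0,0,0],[0,0,2.2],0],[[0,0,0],[0,0,2.2],0]]'
python3 - <<'E'
from h import *
o=ctrl.get_obs();print(o["ft_force"],o["moment"],o["ee_pos"])
E
```

```text
t: 50.48
ee_pos: [544.5, -281.2, 148.8]
orientation: [-2.223, 2.218, -0.003]
ft_force: [-8.5, 4.1, 22.2]
width: 43.1
[-8.45102121  4.06566075 22.22793694] [8.99436793e-01 1.47288758e+00 2.16613319e-04] [ 544.51579325 -281.19797628  148.75857168]
```

```bash
python3 -m handwheel '[[[0,0,0],[0,0,2.3],0],[[0,0,0],[0,0,2.3],0],[[0,0,0],[0,0,2.3],0],[[0,0,0],[0,0,2.3],0],[[0,0,0],[0,0,2.3],0],[[0,0,0],[0,0,2.3],0],[[0,0,0],[0,0,2.3],0],[[0,0,0],[0,0,2.3],0],[[0,0,0],[0,0,2.3],0],[[0,0,0],[0,0,2.3],0]]'
python3 - <<'E'
from h import *
o=ctrl.get_obs();print(o["ft_force"],o["moment"],o["ee_pos"])
E
```

```text
t: 51.32
ee_pos: [544.5, -281.2, 148.8]
orientation: [-2.222, 2.218, -0.009]
ft_force: [-8.8, 3.7, 22.2]
width: 43.3
[-8.80256811  3.68191462 22.16480776] [0.9254959  1.47099204 0.0272509 ] [ 544.53582808 -281.21170585  148.79130298]
```

```bash
python3 -m handwheel '[[[0,0,0],[0,0,1.0],0],[[0,0,0],[0,0,0.3],0],[[0,0,0],[0,0,0],0],[[0,0,0],[0,0,0],0.8],[[0,0,0],[0,0,0],0.8],[[0,0,0],[0,0,0],0.8],[[0,0,0],[0,0,-4],0.8],[[0,0,0],[0,0,-15],0.8],[[0,0,0],[0,0,-25],0.8],[[0,0,0],[0,0,-25],0.8]]'
python3 -m handwheel '[[[0,0,0],[-10,0,-10],0.8],[[0,0,0],[-30,0,-10],0.8],[[0,0,0],[-30,0,0],0.8],[[0,0,0],[-30,0,0],0.8],[[0,0,0],[-30,0,0],0.8],[[0,0,0],[-30,0,0],0.8],[[0,0,0],[-20,0,0],0.8],[[0,0,0],[-10,0,0],0.8],[[0,0,0],[0,0,0],0.8],[[0,0,0],[0,0,0],0.8]]'
python3 - <<'E'
from fit import *
im=ctrl.get_image("scene"); save(im,"pics/s16.png")
cv2.imwrite(f"pics/s16c.png",cv2.resize(im["pixels"][60:180,110:270,::-1],None,fx=5,fy=5,interpolation=cv2.INTER_CUBIC))
im=ctrl.get_image("top"); cv2.imwrite(f"pics/t16c.png",cv2.resize(im["pixels"][130:250,310:470,::-1],None,fx=5,fy=5,interpolation=cv2.INTER_CUBIC))
o=ctrl.get_obs(); print(o["t"],o["ee_pos"],o["qvel"].round(3))
E
```

```text
t: 52.15
ee_pos: [541.4, -279.6, 212.3]
orientation: [2.223, -2.219, -0.007]
ft_force: [1.0, -0.7, 0.5]
width: 70.3
t: 52.98
ee_pos: [543.2, -80.0, 237.7]
orientation: [-2.218, 2.219, -0.01]
ft_force: [-0.3, -0.1, -0.5]
width: 70.4
53.0833 [543.23339027 -80.91486179 237.68944602] [-0.015  0.001 -0.004  0.     0.001 -0.   ]
```

View pics/s16c.png

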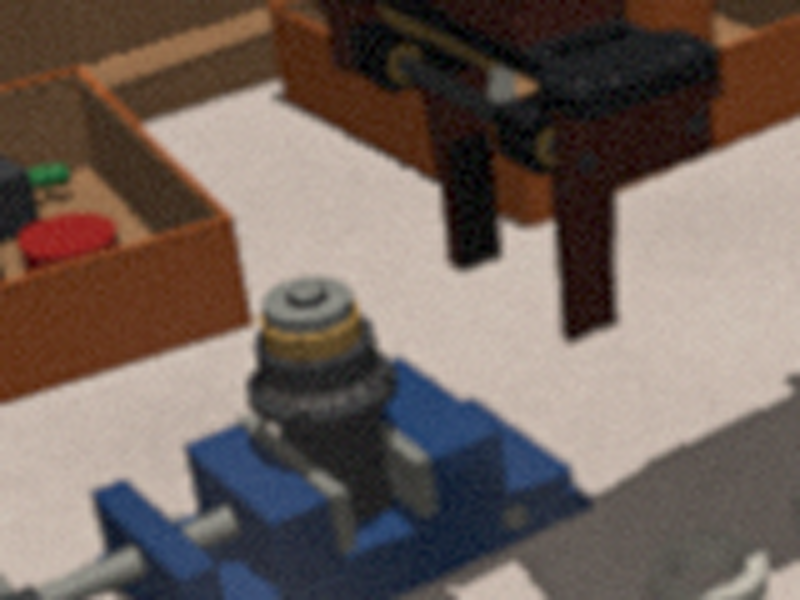

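View pics/t16c.png

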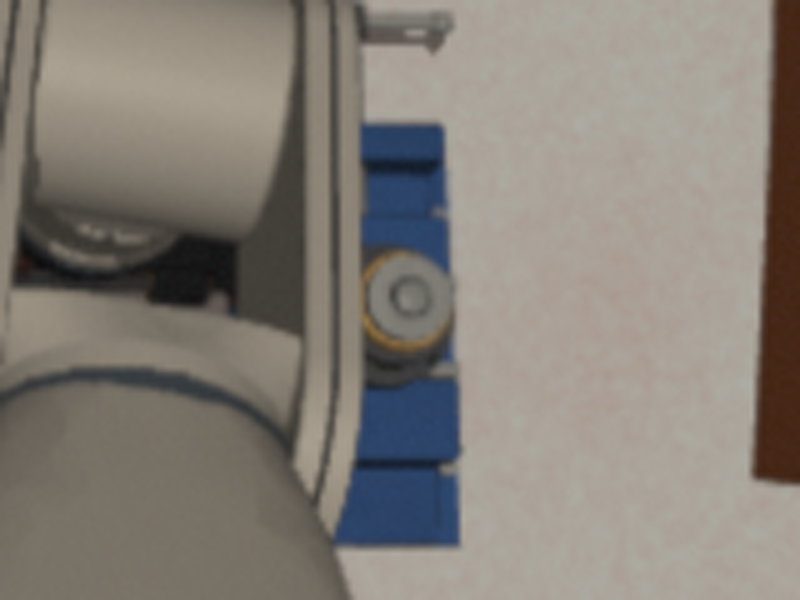

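View pics/s16.png

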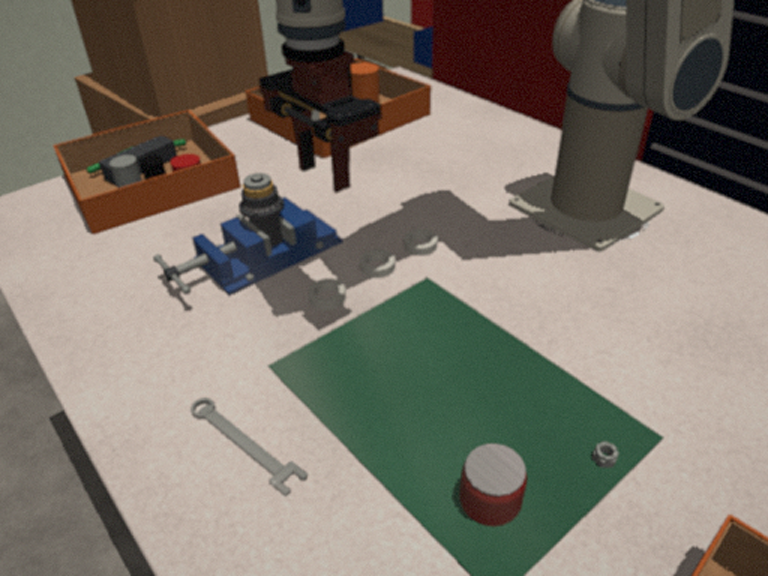

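The stack stands level with no gaps: spacer, bush and washer with the tip showing at crop (305,290). The tin (493,483), nut (605,453) and wrench are where they started, and the gripper is clear. Handing in.

```bash
python3 -c "
from workcell import ctrl
print(ctrl.close_job())"
```

```text
the job is handed in; nothing more can be done
None
```

The spacer, bush and washer are all on the axle, pressed home in that order and released. I handed the job in at about 53 s; the hand-in gives no verdict.

- **Fit:** each part was centred by squeezing it from two directions, then eased over its O-ring at about 6 mm/s or less (the open approach over the thread and journals was quicker). The bush and washer bottomed within about 0.1 mm of the height predicted from the part below. By that reckoning the shim pack is about 4 mm thick.
- **Push:** the wrist force plus the weight of the part was about 21 N on the spacer and 23 N on the bush and washer. Each was held for more than 0.8 s. Counting the 5–9 N of sideways force, the highest reading was about 25 N, against the 35 N limit.
- **Last pictures:** the stack looks level with no visible gaps, and the gripper is clear of it. The nut, the grease tin, the wrench and the three look-alike rings look to be where they started.
- **What I could not check directly:** forces were read only at the end of each call, so I saw no peaks in between. I also could not measure the force between the parts, where O-ring friction takes up some of the push. Before contact, the camera estimates of the axle's position disagreed with each other by about 2 mm. The parts centred themselves on the chamfers at about x 544.5, y -281.3 mm.

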